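# Put the paint pots and texture rollers away on the model maker's desk

### The arm

A 7-joint arm with a two-finger parallel gripper is mounted at the origin on the work surface. World frame = base frame: x ahead of the robot, y to its left, z up, the work surface at z = 0. Lengths are in m, angles in rad, forces in N, time in s.
With the tool pointing down it reaches from about 0.4 to 0.9 m from the base axis. Payload 5.6 kg.
Tool frame: the origin (TCP) lies on the centre line of the jaws, within the pads' length; the fingertips stand 25 mm ahead of it and the grasp point (between the pads) lies 6 mm ahead of it; z points along the fingers, x is the direction in which the jaws open and shut, and the axes are right-handed (so a half turn about z gives the same grasp; the last joint's range is limited). The gripper opens to 92 mm and grips with 3 to 60 N. Pads are 20 mm wide; open, the fingers measure 128 mm over their backs; the gripper's body (75 mm by 189 mm) begins 69 mm behind the grasp point.
Start: joints at [1.089, 0.468, -0.012, 1.603, 0.006, 1.071, -0.056], TCP at [0.276, -0.588, 0.24] pointing down, gripper open.
Joint ranges: [-2.53, 2.53], [-0.31, 2.02], [-1.57, 1.55], [0.28, 2.44], [-1.29, 4.43], [0.15, 1.84], [-2.92, 2.92]. Speed limits (rad/s): [2.57, 2.57, 3.14, 3.14, 3.14, 3.14, 3.14].

### API

Orientations are given as a unit quaternion [w, x, y, z].
In Python, from rig import * gives the robot as it stands. The module is installed in compiled form; this text tells all that it offers.
- The arm moves only by the tool carry_out, never from a script. Its arguments are lists of equal length, an entry for each row: "slide": the shift along the tool's x, y, z in cm, a list of three; "twist": the turn, a rotation vector about the tool's x, y, z in degrees, a list of three; "fingers": the opening, from -1 (shut) to 1 (fully open). In form: {"slide": [[tx, ty, tz], ...], "twist": [[wx, wy, wz], ...], "fingers": [fingers, ...]}. A call has exactly 5 rows; each row shifts and turns the commanded pose from where the row before left it, along the tool's axes as they then stand; what a row does not reach is not made up. A row lasts 1/8 s, in which the tool goes at most 62.5 mm and 10.7 degrees, less where a joint would pass 70% of its speed; a pose out of reach is approached as far as the arm can. A call is refused whole if a number of a shift passes 6.25 or a number of a turn 10.7, either way. A call with a gripper value outside its range is refused whole. The fingers move at their own pace and stop on an object; "force" is the grip in N (left out, the last holds). Time passes only in rows, so rows that do not move let the fingers close, or fill a call up. It gives the time, the measured TCP pose, the force and the opening at its end, in the units of the state.
- observe(): the state, without advancing time (a new reading comes with each control period).
- get_image(name): name is "side" or "top"; returns the picture (400x640x3 uint8, red, green, blue); there is no depth.
- camera_model(name): a dict with "vertical_fov" (degrees; the focal length in pixels is half the picture's height over the tangent of half this angle, whatever the lens; pixels are square), "cx", "cy" (the principal point, pixels), "k1" (the pictures are not rectified: a ray, as slopes to the right and down, at radius r is drawn at 1 + k1 r^2 times it, then the intrinsics apply), "rvec" (rotation vector, rad) and "tvec" (3), from world to camera coordinates, as OpenCV has them. Camera axes: x right, y down, z forward; pixel columns grow to the right and rows downward; lengths in m; the calibration is good to about 2 mm. A picture is of the moment at which its call begins. camera_model takes no time and is no camera call.
- hand_in(): hands the job in, once; it reports no verdict.
Trained networks look in the newest picture that a camera, given by its name, has taken for a name from the list of things; names that differ only in an ending like _2 or _b are one class to them, and where a whole thing is asked for, a point or a joint stands for the part that bears it (a point fixed in the world has none). Each returns a list of dicts, best first, with "conf" (0 to 1); they miss things now and then, are a little off and sometimes report something else, mostly with a low value. They report only what shows in the picture. A call takes as long as a camera call.
- recognise(camera, query): "extent" ([left, top, right, bottom] in pixels, round what is visible of it).
- trace(camera, query): "mask" (400x640 bool, what is visible of it) and "extent" ([left, top, right, bottom] in pixels, round what is visible of it).
The state is a dict: "clock": time; "joint_pos": joint angles; "dq": joint speeds; "joint_efforts": joint torques, N m; "ee_pos": TCP position; "ee_rot": TCP orientation; "ft_force": force on the tool from outside, world axes, zero at the start; "torque": the same for the moment, N m; "finger_gap": finger opening in m.
Only numpy, scipy, OpenCV 4.12 (cv2) and the standard library are available. Lean on these libraries where they do the work, as an engineer would, in place of code of your own. Each camera call takes 0.05 s, during which the arm holds its last target.

### The job

Clear up the modelling desk: stand the three closed paint pots upright in the white caddy, the wide pot in the wide pocket and the two narrow pots one in each narrow pocket (either way round), and lay the two grey texture rollers across the wooden rest so that they cannot roll, the thick one in the wide pair of V-notches and the slim one in the narrow pair. Leave the glue bottle, the open mixing cup and the marker where they are.

Things in the scene. Friction and masses are not known exactly. Their poses are not given: they have to be found in the camera images.
- caddy: White fixed tray, 186 (its x) by 78 mm (its y), walls 4 mm thick, 22 mm high, floor 4 mm thick. Origin: centre of the underside, z up. Pockets in a row along x, each 70 mm in y: the wide one (70 mm long) centred at x = -54 mm, the narrow ones (50 mm long) at x = +10 and +64 mm. Hold pots by the upper half, fingers closing along the tray's y, to clear the walls and the pots next door
- roller_rest: Fixed plywood rest, base 108 (its x) by 176 (its y) by 8 mm; two upright cheeks, 8 mm thick, at x = -38 and +38 mm, tops at 52 mm. Origin: centre of the underside, z up. Each cheek has two 90-degree V-notches: wide (36 mm mouth) at y = -40 mm, narrow (24 mm) at y = +40 mm. Rollers lie along x over both cheeks, fingers between them; seated centres are 56.6 (thick) and 54.1 mm (slim) up
- wide_pot_center (a point): Paint pot, loose: plain upright cylinder 54 mm across and 58 mm high, off-white with a flat ribbed orange screw cap (top 16 mm) of the same width, about 120 g. The point is at its centre, 29 mm above its underside; z along its axis
- narrow_pot_a_center (a point): Paint pot, loose: plain upright cylinder 34 mm across and 58 mm high, off-white with a flat ribbed orange screw cap (top 16 mm) of the same width, about 60 g. One of two alike. The point is at its centre, 29 mm above its underside; z along its axis
- narrow_pot_b_center (a point): Paint pot, loose: plain upright cylinder 34 mm across and 58 mm high, off-white with a flat ribbed orange screw cap (top 16 mm) of the same width, about 60 g. One of two alike. The point is at its centre, 29 mm above its underside; z along its axis
- thick_roller_center (a point): Texture roller, loose: solid grey resin cylinder 32 mm in diameter and 130 mm long, a faint brick pattern round it, lying on the desk, about 110 g. The point is at its centre; x along its axis (both ends alike)
- slim_roller_center (a point): Texture roller, loose: solid grey resin cylinder 20 mm in diameter and 130 mm long, a faint brick pattern round it, lying on the desk, about 45 g. The point is at its centre; x along its axis (both ends alike)
- glue_bottle_center (a point): Glue bottle, loose, not to be moved: off-white, 34 mm across like the narrow pots but with sloping shoulders and a thin orange pointed nozzle, 72 mm high in all. The point is 36 mm above its underside
- mixing_cup_center (a point): Open empty mixing cup, loose, not to be moved: off-white, 54 mm across the rim like the wide pot but without a lid, 50 mm high. The point is at its centre, 25 mm above its underside
- marker_center (a point): Marker pen, loose, not to be moved: 18 mm thick, 130 mm long, grey barrel with a black cap and clip at its +x end, lying on the desk. The point is at its centre, 9 mm above the desk; x along its axis

How it is judged:
By the outcome, as a careful person would: the job done as asked, in the order asked, and still so for the second after the job is handed in, with the robot touching nothing.
It also fails if it takes over 128 s, if anything falls off the work surface, if the arm or the gripper's body presses on something with over 40 N, if the wrist force passes 120 N, or if a joint passes its speed limit or range.

## Working session

There is one attempt and no reset: what is moved stays moved. The work goes in short steps, Python scripts to look and compute and a tool call to move; the robot and the scene stay as the last step left them, time stands still between calls to the robot, and variables do not carry over. Pictures are saved under pics/ and viewed, and the job is handed in when it is done.

Besides the shell and the picture viewer there is one more tool, called after "Emit:" as name(argument=value, ...) on one line, values as JSON. carry_out: Moves the arm, as the interface text tells. Its arguments: {"type":"object","properties":{"slide":{"type":"array","items":{"type":"array","items":{"type":"number"}}},"twist":{"type":"array","items":{"type":"array","items":{"type":"number"}}},"fingers":{"type":"array","items":{"type":"number"}},"force":{"type":"number"}},"required":["slide","twist","fingers"]}

```bash
mkdir -p pics
python3 - <<'E'
from rig import *
import cv2
for n in ["side","top"]:
    im=get_image(n); cv2.imwrite(f"pics/{n}0.png",im[:,:,::-1]); print(camera_model(n))
s=observe(); print({k:s[k] for k in ["clock","ee_pos","ee_rot","ft_force","finger_gap"]})
E
```

```text
{'vertical_fov': 56.14964571599727, 'cx': 322.09376393753513, 'cy': 194.74584733000322, 'k1': -0.07282222069520686, 'rvec': array([ 2.34416762, -0.13096151,  0.06120599]), 'tvec': array([-0.5540083 ,  0.0791039 ,  0.82143235])}
{'vertical_fov': 47.840873141078944, 'cx': 329.6800315733157, 'cy': 195.14478196710536, 'k1': 0.02983938761353414, 'rvec': array([ 2.15766599, -2.10249872,  0.16887933]), 'tvec': array([-0.01730173,  0.56280639,  0.95718249])}
{'clock': 0.1, 'ee_pos': array([ 0.2759044 , -0.58799758,  0.23872242]), 'ee_rot': array([-3.83873692e-04,  8.44045006e-01, -5.36271731e-01, -7.15364094e-04]), 'ft_force': array([0.35517011, 0.35221252, 1.31773261]), 'finger_gap': 0.09177297313742605}
```

View pics/side0.png

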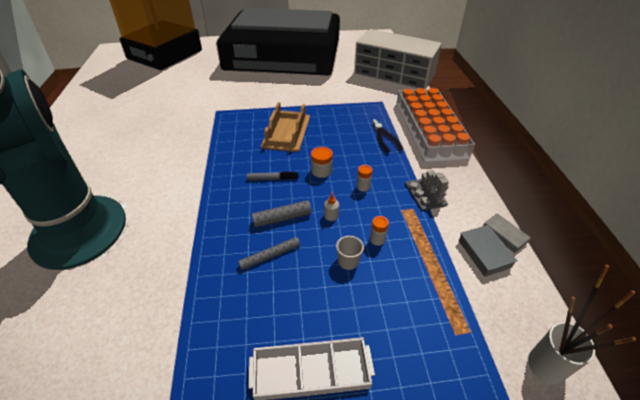

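View pics/top0.png

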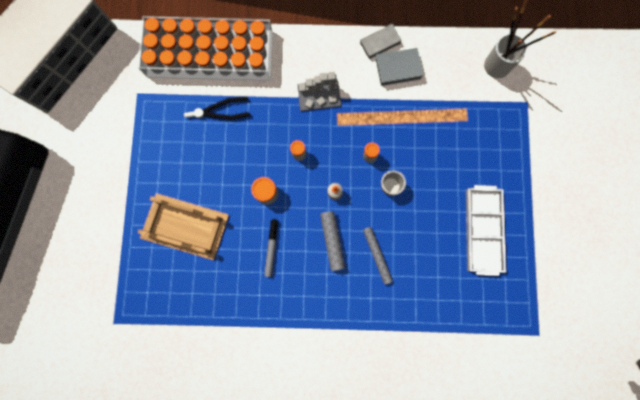

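```bash
cat > h.py <<'E'
import numpy as np, cv2, pickle
from scipy.optimize import minimize
from scipy.spatial.transform import Rotation as R
from rig import *
CM={n:camera_model(n) for n in ["side","top"]}
def proj(n,P):
    c=CM[n]; P=np.atleast_2d(P)
    Q=R.from_rotvec(np.ravel(c["rvec"])).apply(P)+np.ravel(c["tvec"])
    s=Q[:,:2]/Q[:,2:]; s=s*(1+c["k1"]*(s**2).sum(1,keepdims=True))
    f=200/np.tan(np.radians(c["vertical_fov"]/2))
    return s*f+[c["cx"],c["cy"]]
def unproj(n,uv,z):
    from scipy.optimize import fsolve
    return fsolve(lambda p: proj(n,[p[0],p[1],z])[0]-uv,[0.6,0])
def cyl(r,h,n=32):
    a=np.linspace(0,2*np.pi,n,endpoint=False)
    return np.array([[r*np.cos(t),r*np.sin(t),z] for t in a for z in (-h/2,h/2)])
def box(x0,x1,y0,y1,z0,z1): return np.array([[x,y,z] for x in(x0,x1) for y in(y0,y1) for z in(z0,z1)])
def roll(r,L): return cyl(r,L)[:,[2,0,1]]+[0,0,r]
M={"wide_pot_center":cyl(.027,.058)+[0,0,.029],"narrow_pot_a_center":cyl(.017,.058)+[0,0,.029],
"thick_roller_center":roll(.016,.130),"slim_roller_center":roll(.010,.130),"marker_center":roll(.009,.130),
"mixing_cup_center":cyl(.027,.05)+[0,0,.025],"caddy":box(-.093,.093,-.039,.039,0,.022),
"roller_rest":np.vstack([box(-.054,.054,-.088,.088,0,.008)])}
def place(m,p):
    return R.from_euler('z',p[2]).apply(m)+[p[0],p[1],p[3] if len(p)>3 else 0]
S=4
def sil(n,pts):
    uv=cv2.convexHull(proj(n,pts).astype(np.float32))
    im=np.zeros((400*S,640*S),np.uint8)
    cv2.fillConvexPoly(im,np.round(((uv+.5)*S-.5)*16).astype(np.int32),1,shift=4); return im
def fit(q,masks,p0,yaw=True):
    big={n:cv2.resize(m.astype(np.uint8),None,fx=S,fy=S,interpolation=cv2.INTER_NEAREST) for n,m in masks.items()}
    def cost(p):
        p=[p[0],p[1],p[2]/10 if 0 else (p[2] if yaw else 0)]
        c=0
        for n,b in big.items():
            s=sil(n,place(M[q],p)); c+=1-(s&b).sum()/((s|b).sum())
        return c
    sx=np.array([[0,0,0],[.015,0,0],[0,.015,0],[0,0,.15]]) if yaw else np.array([[0,0],[.015,0],[0,.015]])
    p0=np.array(p0[:3] if yaw else p0[:2])
    r=minimize(cost,p0,method="Nelder-Mead",options=dict(initial_simplex=p0+sx,xatol=2e-4,fatol=1e-4,maxfev=150))
    return r.x,r.fun
E
python3 - <<'E'
from h import *
out={}
for q in ["wide_pot_center","narrow_pot_a_center","thick_roller_center","slim_roller_center","glue_bottle_center","mixing_cup_center","marker_center","caddy","roller_rest"]:
    for n in ["side","top"]:
        if q==list(M)[0]: get_image(n)
        t=trace(n,q); out[q,n]=t
        for d in t: print(q,n,round(d["conf"],2),np.round(d["extent"]),d["mask"].sum(), np.round(unproj(n,[(d["extent"][0]+d["extent"][2])/2,(d["extent"][1]+d["extent"][3])/2],.02),3))
pickle.dump(out,open("tr.pkl","wb"))
print(observe()["clock"])
E
```

```text
wide_pot_center side 0.58 [312. 146. 334. 175.] 588 [0.577 0.156]
wide_pot_center side 0.27 [338. 235. 363. 270.] 697 [ 0.6  -0.14]
wide_pot_center top 0.93 [250. 176. 276. 204.] 545 [0.576 0.151]
narrow_pot_a_center side 0.78 [370. 218. 388. 246.] 421 [ 0.669 -0.095]
narrow_pot_a_center top 0.68 [361. 143. 378. 163.] 241 [ 0.669 -0.092]
thick_roller_center side 0.59 [250. 201. 312. 228.] 898 [ 0.464 -0.022]
thick_roller_center top 0.82 [317. 211. 343. 270.] 846 [ 0.464 -0.006]
slim_roller_center side 0.61 [241. 237. 298. 267.] 595 [ 0.436 -0.121]
slim_roller_center top 0.93 [365. 231. 394. 284.] 515 [ 0.429 -0.118]
glue_bottle_center side 0.53 [323. 195. 340. 221.] 325 [ 0.578 -0.013]
glue_bottle_center top 0.69 [327. 181. 342. 199.] 198 [ 0.58  -0.013]
glue_bottle_center top 0.33 [293. 141. 304. 159.] 221 [0.672 0.072]
mixing_cup_center side 0.74 [355. 162. 375. 192.] 329 [0.673 0.083]
mixing_cup_center side 0.59 [336. 233. 364. 270.] 726 [ 0.599 -0.137]
mixing_cup_center top 0.75 [384. 173. 406. 193.] 439 [ 0.6   -0.152]
marker_center side 0.89 [244. 169. 296. 179.] 335 [0.441 0.119]
marker_center top 0.75 [264. 219. 274. 274.] 393 [0.447 0.131]
caddy side 0.67 [253. 338. 375. 399.] 6364 [ 0.503 -0.363]
caddy top 0.78 [468. 187. 508. 274.] 3121 [ 0.496 -0.36 ]
roller_rest side 0.59 [261. 102. 310. 154.] 1594 [0.487 0.313]
roller_rest top 0.76 [139. 194. 227. 261.] 3738 [0.485 0.327]
1.1
```

```bash
cat > fit1.py <<'E'
from h import *
t=pickle.load(open("tr.pkl","rb"))
jobs=[("wide","wide_pot_center",0,0,[.57,.15,0],0),("na","narrow_pot_a_center",0,0,[.665,-.095,0],0),
("thick","thick_roller_center",0,0,[.46,-.012,.1],1),("slim","slim_roller_center",0,0,[.43,-.12,.3],1),("marker","marker_center",0,0,[.445,.12,0],1),
("cup","mixing_cup_center",1,0,[.6,-.145,0],0),("caddy","caddy",0,0,[.50,-.36,0],1)]
res={}
def do(name,q,ms,p0,yaw):
    if 1:
        for sub in (["side","top"],["side"],["top"]):
            x,f=fit(q,{n:ms[n] for n in sub},p0,yaw); print(name,sub,np.round(x,4),round(f,3))
            if len(sub)==2: res[name]=(q,x)
for name,q,i,j,p0,yaw in jobs: do(name,q,{"side":t[q,"side"][i]["mask"],"top":t[q,"top"][j]["mask"]},p0,yaw)
do("nb","narrow_pot_a_center",{"side":t["mixing_cup_center","side"][0]["mask"],"top":t["glue_bottle_center","top"][1]["mask"]},[.67,.075,0],0)
pickle.dump(res,open("res.pkl","wb"))
for n in ["side","top"]:
    im=cv2.imread(f"pics/{n}0.png"); im=cv2.resize(im,None,fx=3,fy=3,interpolation=cv2.INTER_CUBIC)
    for k,(q,x) in res.items():
        p=[x[0],x[1],x[2] if len(x)>2 else 0]
        h=cv2.convexHull(proj(n,place(M[q],p)).astype(np.float32))
        cv2.polylines(im,[np.int32((h+.5)*3)],True,(0,255,0),1)
    cv2.imwrite(f"pics/ov_{n}.png",im[250:850,650:1250] if n=="side" else im[400:900,700:1250])
E
python3 fit1.py
```

```text
wide ['side', 'top'] [0.5719 0.1449] 0.17
wide ['side'] [0.5729 0.1417] 0.06
wide ['top'] [0.5714 0.146 ] 0.071
na ['side', 'top'] [ 0.6669 -0.0944] 0.231
na ['side'] [ 0.6661 -0.0961] 0.085
na ['top'] [ 0.6663 -0.0937] 0.123
thick ['side', 'top'] [ 0.4641 -0.0105  0.2195] 0.168
thick ['side'] [ 0.4643 -0.0129  0.2069] 0.062
thick ['top'] [ 0.4635 -0.01    0.2218] 0.048
slim ['side', 'top'] [ 0.4345 -0.1134  0.3859] 0.282
slim ['side'] [ 0.4358 -0.1155  0.404 ] 0.092
slim ['top'] [ 0.4348 -0.1125  0.3854] 0.076
marker ['side', 'top'] [ 0.4469  0.1271 -0.0511] 0.381
marker ['side'] [ 0.4463  0.1263 -0.0466] 0.177
marker ['top'] [ 0.4482  0.1276 -0.0634] 0.188
cup ['side', 'top'] [ 0.5956 -0.1422] 0.386
cup ['side'] [ 0.5962 -0.1392] 0.165
cup ['top'] [ 0.5954 -0.1432] 0.215
caddy ['side', 'top'] [ 0.4981 -0.3581 -0.0111] 0.148
caddy ['side'] [ 0.4977 -0.3583 -0.0038] 0.059
caddy ['top'] [ 0.4976 -0.3565 -0.0099] 0.083
nb ['side', 'top'] [0.6687 0.0728] 0.301
nb ['side'] [0.6684 0.0709] 0.108
nb ['top'] [0.6669 0.0733] 0.19
```

Run:
```python
import cv2
im=cv2.imread("pics/top0.png"); cv2.imwrite("pics/rest.png",cv2.resize(im[180:270,130:240],None,fx=6,fy=6,interpolation=cv2.INTER_CUBIC)[:540])
cv2.imwrite("pics/cad.png",cv2.resize(im[175:285,450:520],None,fx=5,fy=5,interpolation=cv2.INTER_CUBIC))
```

```text
(no output)
```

View pics/ov_side.png

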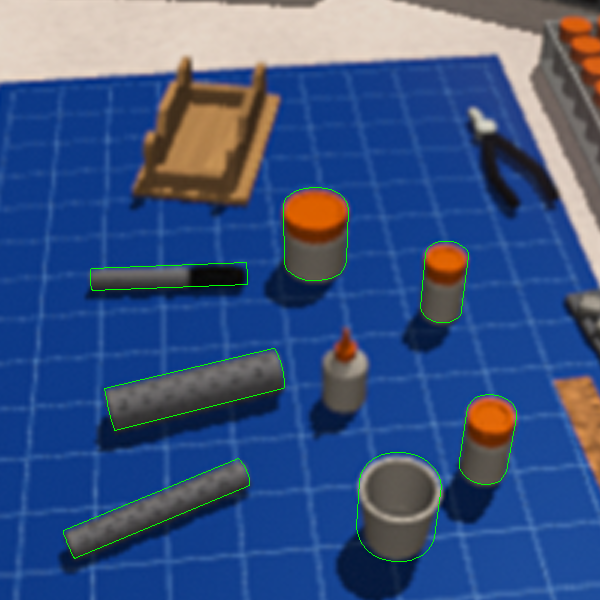

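View pics/rest.png

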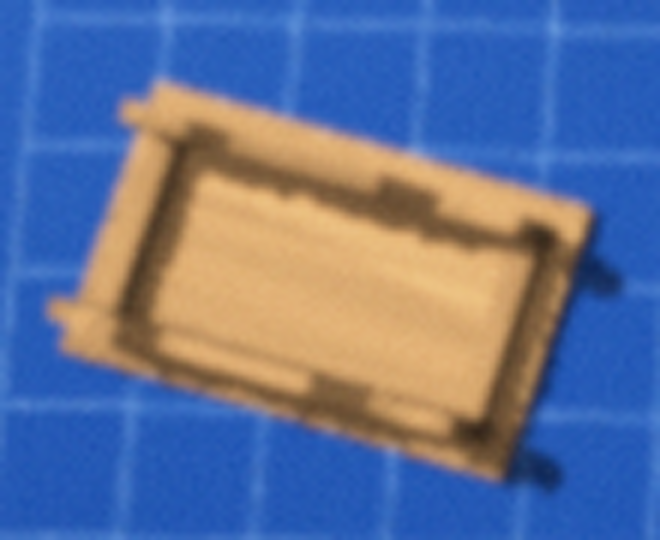

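View pics/cad.png

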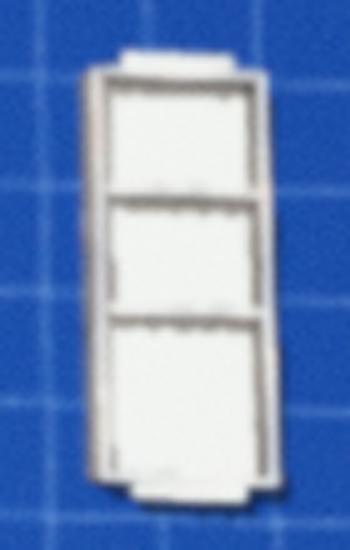

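View pics/ov_top.png

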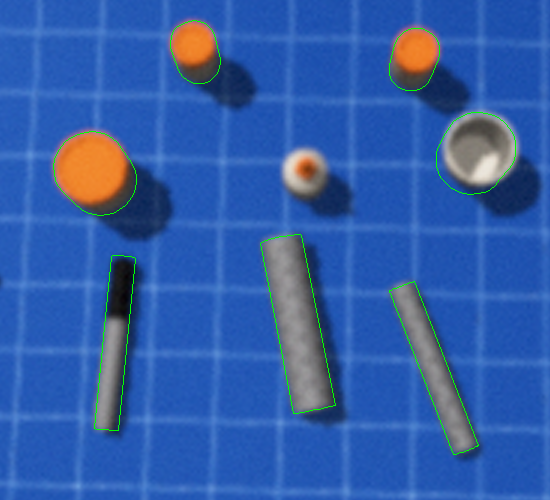

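Run:
```python
from h import *
from scipy.optimize import least_squares
obs=np.array([[158,80],[595,208],[510,480],[62,350]])/6+[130,180]-.5
for z in (.008,):
    P=np.array([unproj("top",o,z) for o in obs]); print(np.round(P,4)); print([round(np.linalg.norm(P[i]-P[(i+1)%4]),4) for i in range(4)],np.round(P.mean(0),4))
    d=P[0]-P[1]+P[3]-P[2]; print("y-axis ang",np.arctan2(d[1],d[0]))
t=pickle.load(open("tr.pkl","rb"))
# union fit for rest with crude cheeks (extent only)
im=cv2.imread("pics/side0.png"); cv2.imwrite("pics/rest_s.png",cv2.resize(im[98:160,255:320],None,fx=9,fy=9,interpolation=cv2.INTER_CUBIC))
cv2.imwrite("pics/cad_s.png",cv2.resize(im[330:400,240:390],None,fx=5,fy=5,interpolation=cv2.INTER_CUBIC))
```

```text
[[0.5649 0.3998]
 [0.5194 0.2287]
 [0.4157 0.2539]
 [0.4604 0.4265]]
[np.float64(0.1771), np.float64(0.1068), np.float64(0.1782), np.float64(0.1079)] [0.4901 0.3272]
y-axis ang 1.314373248815912
```

View pics/rest_s.png

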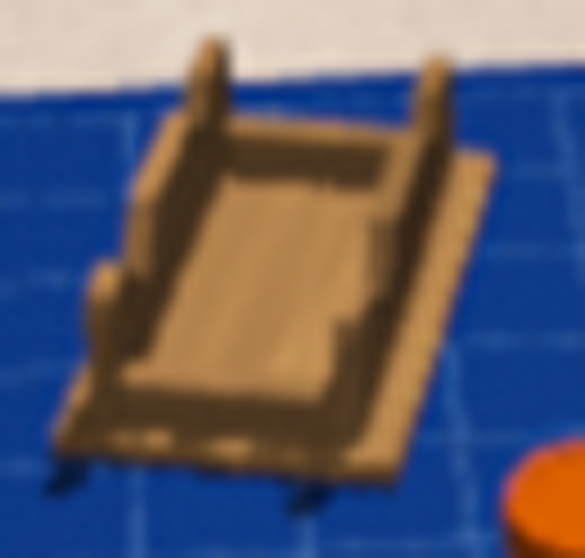

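View pics/cad_s.png

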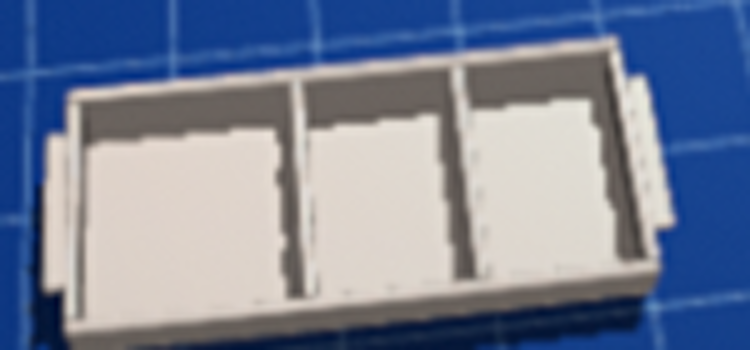

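Run:
```python
from h import *
def quad(n,obs,z):
    P=np.array([unproj(n,o,z) for o in obs]); print(n,np.round(P,4).tolist(),[round(float(np.linalg.norm(P[i]-P[(i+1)%4])),4) for i in range(4)],np.round(P.mean(0),4))
    d=P[1]-P[0]+P[2]-P[3];print(" ang",np.arctan2(d[1],d[0]))
quad("side",np.array([[70,95],[618,40],[658,262],[68,328]])/5+[240,330]-.5,.022)
quad("top",np.array([[92,482],[90,72],[270,72],[283,487]])/5+[450,175]-.5,.022)
quad("side",np.array([[52,440],[400,475],[497,155],[180,115]])/9+[255,98]-.5,.008)
# overlay rest hypotheses
def prof(s):
    y=[];pts=[(-.070,.052),(-.058,.052),(-.040,.034),(-.022,.052),(.028,.052),(.040,.040),(.052,.052),(.070,.052)]
    return np.array([[s*.038,a,b] for a,b in pts])
for n,crop,f in (("side",(98,160,255,320),9),("top",(180,270,130,240),6)):
    im=cv2.imread(f"pics/{n}0.png")[crop[0]:crop[1],crop[2]:crop[3]]
    o=[]
    for yaw in (-.2564,-.2564+np.pi):
        I=cv2.resize(im,None,fx=f if n=="side" else 3.5,fy=f if n=="side" else 3.5,interpolation=cv2.INTER_CUBIC)
        if n=="side": I=cv2.resize(I,None,fx=.68,fy=.68); k=f*.68
        else:k=3.5
        for s in(-1,1):
            u=proj(n,place(prof(s),[.490,.3272,yaw]))
            cv2.polylines(I,[np.int32((u+.5-[crop[2],crop[0]])*k)],False,(0,255,0) if s>0 else (255,255,0),1)
        o.append(I)
    cv2.imwrite(f"pics/hyp_{n}.png",np.hstack(o))
```

```text
side [[0.4063, -0.3201], [0.5909, -0.321], [0.5898, -0.3947], [0.4061, -0.3943]] [0.1845, 0.0737, 0.1837, 0.0743] [ 0.4983 -0.3575]
 ang -0.0035520688269829377
top [[0.4054, -0.3121], [0.5897, -0.3159], [0.5917, -0.3971], [0.4057, -0.3955]] [0.1843, 0.0812, 0.186, 0.0834] [ 0.4981 -0.3551]
 ang -0.014552491427374654
side [[0.415, 0.2511], [0.5196, 0.2219], [0.5645, 0.3952], [0.4579, 0.4327]] [0.1086, 0.179, 0.1131, 0.1866] [0.4892 0.3252]
 ang -0.3054598429580609
```

View pics/hyp_side.png

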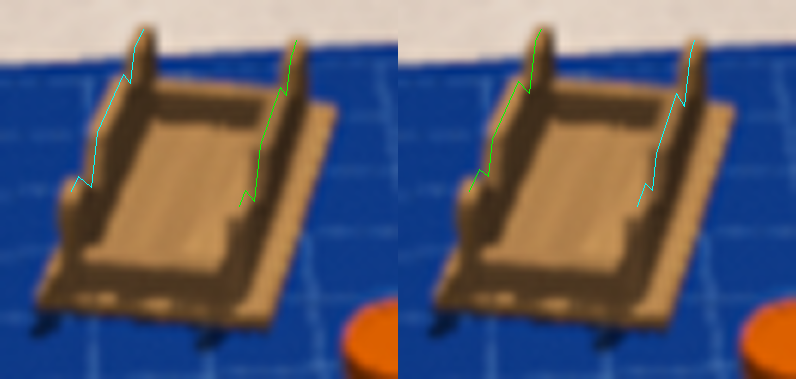

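View pics/hyp_top.png

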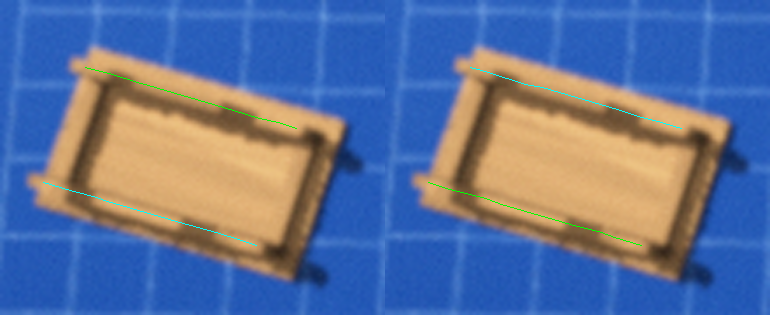

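Run:
```python
from h import *
def prof(s):
    pts=[(-.08,.052),(-.058,.052),(-.040,.034),(-.022,.052),(.028,.052),(.040,.040),(.052,.052),(.08,.052)]
    return np.array([[s*.038,a,b] for a,b in pts])
im=cv2.imread("pics/side0.png")[98:160,258:314];k=14
o=[]
for yaw in (-.26,-.26+np.pi):
    I=cv2.resize(im,None,fx=k,fy=k,interpolation=cv2.INTER_CUBIC)
    I=np.clip(I*1.5,0,255).astype(np.uint8)
    for s in(-1,1):
        for dx in (-.004,.004):
            u=proj("side",place(prof(s)+[dx,0,0],[.490,.3265,yaw]))
            cv2.polylines(I,[np.int32((u+.5-[258,98])*k)],False,(0,255,0) if s>0 else (255,255,0),1)
    o.append(cv2.resize(I[:600],(400*784//784,306*1)) if 0 else I[:600,:])
cv2.imwrite("pics/h1.png",o[0]);cv2.imwrite("pics/h2.png",o[1])
```

```text
(no output)
```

View pics/h1.png

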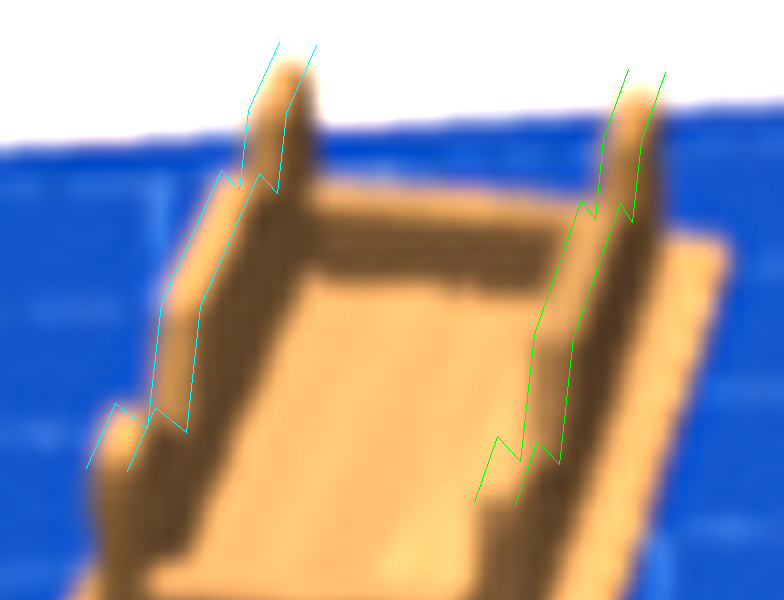

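View pics/h2.png

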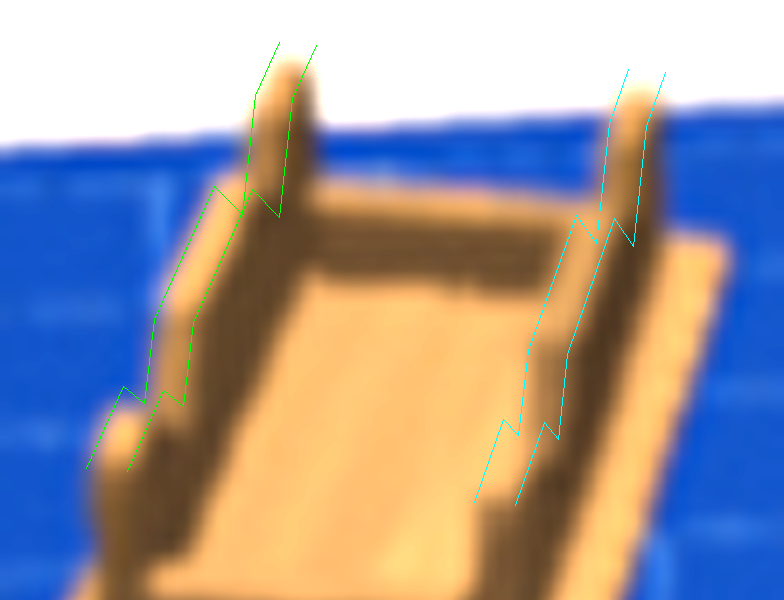

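```bash
cat > plan.py <<'E'
import sys,json,numpy as np
from rig import observe
from scipy.spatial.transform import Rotation as R
def plan(wps,start=None,step=5.5,ang=9.5):
    """wps: [x,y,z,theta_deg(,step)] in m; prints calls of 5 rows"""
    if start is None:
        s=observe(); p=np.array(s["ee_pos"]); q=s["ee_rot"]; Rm=R.from_quat([q[1],q[2],q[3],q[0]]).as_matrix()
        th=np.degrees(np.arctan2(Rm[1,0],Rm[0,0])); print("now",np.round(p,4),"th",round(th,2),"tiltz",np.round(Rm[:,2],4),"t",round(s["clock"],2),"gap",round(s["finger_gap"],4),"F",np.round(s["ft_force"],1))
    else: p=np.array(start[:3]);th=start[3]
    rows=[]
    for w in wps:
        st=w[4] if len(w)>4 else step
        d=np.linalg.norm(np.array(w[:3])-p)*100
        n=max(1,int(np.ceil(max(d/st,abs(w[3]-th)/ang))))
        for i in range(n):
            k=n-i
            t=np.radians(th); A=np.array([[np.cos(t),np.sin(t),0],[np.sin(t),-np.cos(t),0],[0,0,-1]]) # columns tool axes
            A=np.array([[np.cos(t),np.sin(t),0],[np.sin(t),-np.cos(t),0],[0,0,-1]])
            dl=np.round(A.T@(np.array(w[:3])-p)/k*100,1 if k>1 else 2)
            tw=round(-(w[3]-th)/k,1)
            p=p+A@dl/100; th-=tw
            rows.append((dl.tolist(),[0,0,tw]))
    for i in range(0,len(rows),5):
        c=rows[i:i+5]
        while len(c)<5: c.append(([0,0,0],[0,0,0]))
        print(json.dumps({"slide":[r[0] for r in c],"twist":[r[1] for r in c]}))
    print("end",np.round(p,4),round(th,2))
if __name__=="__main__": plan(json.loads(sys.argv[1]))
E
python3 plan.py '[[0.572,0.145,0.16,-90],[0.572,0.145,0.08,-90]]'
```

```text
now [ 0.2761 -0.5885  0.2396] th -64.87 tiltz [ 0.e+00 -1.e-04 -1.e+00] t 1.1 gap 0.0921 F [-0.3  0.4 -0.1]
{"slide": [[-3.6, -3.9, 0.5], [-3.7, -3.8, 0.5], [-3.8, -3.6, 0.5], [-3.9, -3.5, 0.5], [-4.0, -3.4, 0.5]], "twist": [[0, 0, 1.7], [0, 0, 1.7], [0, 0, 1.7], [0, 0, 1.7], [0, 0, 1.7]]}
{"slide": [[-4.1, -3.3, 0.5], [-4.2, -3.2, 0.6], [-4.3, -3.0, 0.5], [-4.4, -2.9, 0.6], [-4.5, -2.8, 0.5]], "twist": [[0, 0, 1.7], [0, 0, 1.7], [0, 0, 1.7], [0, 0, 1.6], [0, 0, 1.7]]}
{"slide": [[-4.6, -2.6, 0.6], [-4.6, -2.5, 0.5], [-4.7, -2.4, 0.6], [-4.8, -2.3, 0.5], [-4.84, -2.11, 0.56]], "twist": [[0, 0, 1.6], [0, 0, 1.7], [0, 0, 1.6], [0, 0, 1.7], [0, 0, 1.6]]}
{"slide": [[-0.0, 0.0, 4.0], [-0.0, 0.0, 4.0], [0, 0, 0], [0, 0, 0], [0, 0, 0]], "twist": [[0, 0, 0.0], [0, 0, 0.0], [0, 0, 0], [0, 0, 0], [0, 0, 0]]}
end [0.572 0.145 0.08 ] -89.97
```

Emit:
carry_out(slide=[[-3.6, -3.9, 0.5], [-3.7, -3.8, 0.5], [-3.8, -3.6, 0.5], [-3.9, -3.5, 0.5], [-4.0, -3.4, 0.5]], twist=[[0, 0, 1.7], [0, 0, 1.7], [0, 0, 1.7], [0, 0, 1.7], [0, 0, 1.7]], fingers=[1, 1, 1, 1, 1], force=20)

```text
clock: 1.72
ee_pos: [0.3754, -0.3428, 0.2147]
ee_rot: [0.0, 0.802, -0.598, 0.0]
ft_force: [1.2, 0.4, 1.4]
finger_gap: 0.092
```

Emit:
carry_out(slide=[[-4.1, -3.3, 0.5], [-4.2, -3.2, 0.6], [-4.3, -3.0, 0.5], [-4.4, -2.9, 0.6], [-4.5, -2.8, 0.5]], twist=[[0, 0, 1.7], [0, 0, 1.7], [0, 0, 1.7], [0, 0, 1.6], [0, 0, 1.7]], fingers=[1, 1, 1, 1, 1])

```text
clock: 2.35
ee_pos: [0.4742, -0.0985, 0.1877]
ee_rot: [-0.0, 0.756, -0.655, 0.0]
ft_force: [0.9, -0.2, -0.1]
finger_gap: 0.092
```

Emit:
carry_out(slide=[[-4.6, -2.6, 0.6], [-4.6, -2.5, 0.5], [-4.7, -2.4, 0.6], [-4.8, -2.3, 0.5], [-4.8, -2.1, 0.6]], twist=[[0, 0, 1.6], [0, 0, 1.7], [0, 0, 1.6], [0, 0, 1.7], [0, 0, 1.6]], fingers=[1, 1, 1, 1, 1])

```text
clock: 2.98
ee_pos: [0.5727, 0.1462, 0.1596]
ee_rot: [0.0, -0.707, 0.707, -0.0]
ft_force: [0.5, -1.2, 0.1]
finger_gap: 0.092
```

Emit:
carry_out(slide=[[0.1, -0.1, 3], [0, 0, 3], [0, 0, 3], [0, 0, 2], [0, 0, 0]], twist=[[0, 0, 0], [0, 0, 0], [0, 0, 0], [0, 0, 0], [0, 0, 0]], fingers=[1, 1, 1, 1, 1])

```text
clock: 3.6
ee_pos: [0.572, 0.1433, 0.0482]
ee_rot: [0.001, 0.707, -0.707, -0.001]
ft_force: [0.3, -0.7, 0.1]
finger_gap: 0.0917
```

Emit:
carry_out(slide=[[0, 0, 0], [0, 0, 0], [0, 0, 0], [0, 0, 0], [0, 0, 0]], twist=[[0, 0, 0], [0, 0, 0], [0, 0, 0], [0, 0, 0], [0, 0, 0]], fingers=[-1, -1, -1, -1, -1])

```text
clock: 4.22
ee_pos: [0.5732, 0.1437, 0.0501]
ee_rot: [-0.0, 0.707, -0.707, 0.0]
ft_force: [-0.3, -1.2, 3.0]
finger_gap: 0.0538
```

```bash
python3 plan.py '[[0.572,0.145,0.13,-90],[0.444,-0.356,0.15,-90],[0.444,-0.356,0.07,-90,4]]'
```

```text
now [0.5732 0.1437 0.0501] th -89.97 tiltz [ 7.e-04  2.e-04 -1.e+00] t 4.22 gap 0.0538 F [-0.3 -1.2  3. ]
{"slide": [[-0.1, 0.1, -4.0], [-0.03, 0.02, -3.99], [5.0, 1.3, -0.2], [5.0, 1.3, -0.2], [5.0, 1.3, -0.2]], "twist": [[0, 0, 0.0], [0, 0, 0.0], [0, 0, 0.0], [0, 0, 0.0], [0, 0, 0.0]]}
{"slide": [[5.0, 1.3, -0.2], [5.0, 1.3, -0.2], [5.0, 1.3, -0.2], [5.0, 1.3, -0.2], [5.0, 1.2, -0.2]], "twist": [[0, 0, 0.0], [0, 0, 0.0], [0, 0, 0.0], [0, 0, 0.0], [0, 0, 0.0]]}
{"slide": [[5.0, 1.3, -0.2], [5.09, 1.23, -0.2], [0.0, 0.0, 4.0], [0.0, 0.0, 4.0], [0, 0, 0]], "twist": [[0, 0, 0.0], [0, 0, 0.0], [0, 0, 0.0], [0, 0, 0.0], [0, 0, 0]]}
end [ 0.444 -0.356  0.07 ] -89.97
```

Emit:
carry_out(slide=[[-0.1, 0.1, -4.0], [0, 0, -4.0], [5.0, 1.3, -0.2], [5.0, 1.3, -0.2], [5.0, 1.3, -0.2]], twist=[[0, 0, 0], [0, 0, 0], [0, 0, 0], [0, 0, 0], [0, 0, 0]], fingers=[-1, -1, -1, -1, -1], force=30)

```text
clock: 4.85
ee_pos: [0.5322, -0.0069, 0.1355]
ee_rot: [0.0, 0.707, -0.707, -0.0]
ft_force: [0.1, -0.7, -1.2]
finger_gap: 0.0536
```

Emit:
carry_out(slide=[[5.0, 1.3, -0.2], [5.0, 1.3, -0.2], [5.0, 1.3, -0.2], [5.0, 1.3, -0.2], [5.0, 1.2, -0.2]], twist=[[0, 0, 0], [0, 0, 0], [0, 0, 0], [0, 0, 0], [0, 0, 0]], fingers=[-1, -1, -1, -1, -1])

```text
clock: 5.48
ee_pos: [0.4683, -0.2569, 0.1455]
ee_rot: [0.0, 0.707, -0.707, -0.0]
ft_force: [0.2, -0.4, -1.9]
finger_gap: 0.0535
```

Emit:
carry_out(slide=[[5.0, 1.3, -0.2], [5.1, 1.2, -0.2], [0, 0, 2.0], [0, 0, 2.0], [0, 0, 0]], twist=[[0, 0, 0], [0, 0, 0], [0, 0, 0], [0, 0, 0], [0, 0, 0]], fingers=[-1, -1, -1, -1, -1])

```text
clock: 6.1
ee_pos: [0.4429, -0.3556, 0.1079]
ee_rot: [0.0, 0.707, -0.707, -0.002]
ft_force: [-1.4, -0.5, -0.2]
finger_gap: 0.0534
```

```bash
cat > snap.py <<'E'
import sys,cv2,numpy as np
from rig import *
o=[]
for n in sys.argv[2:]:
    im=get_image(n)[:,:,::-1]
    crop={"side":im[320:400,220:400],"top":im[150:300,430:540]}[n] if sys.argv[1].startswith("c") else ({"side":im[90:280,200:400],"top":im[130:300,120:420]}[n])
    k=580/crop.shape[0] ; k=min(k,395/crop.shape[1]); o.append(cv2.resize(crop,None,fx=k,fy=k,interpolation=cv2.INTER_CUBIC))
h=max(a.shape[0] for a in o)
cv2.imwrite(f"pics/{sys.argv[1]}.png",np.hstack([cv2.copyMakeBorder(a,0,h-a.shape[0],0,0,cv2.BORDER_CONSTANT) for a in o]))
E
python3 snap.py c1 side top;python3 plan.py '[[0.444,-0.356,0.055,-90,2]]'
```

```text
now [ 0.4444 -0.3563  0.1098] th -89.94 tiltz [-1.e-04  1.e-04 -1.e+00] t 6.2 gap 0.0535 F [ 0.3  0.9 -1. ]
{"slide": [[-0.0, 0.0, 1.8], [-0.0, 0.0, 1.8], [-0.03, 0.04, 1.88], [0, 0, 0], [0, 0, 0]], "twist": [[0, 0, 0.0], [0, 0, 0.0], [0, 0, 0.1], [0, 0, 0], [0, 0, 0]]}
end [ 0.444 -0.356  0.055] -90.04
```

View pics/c1.png

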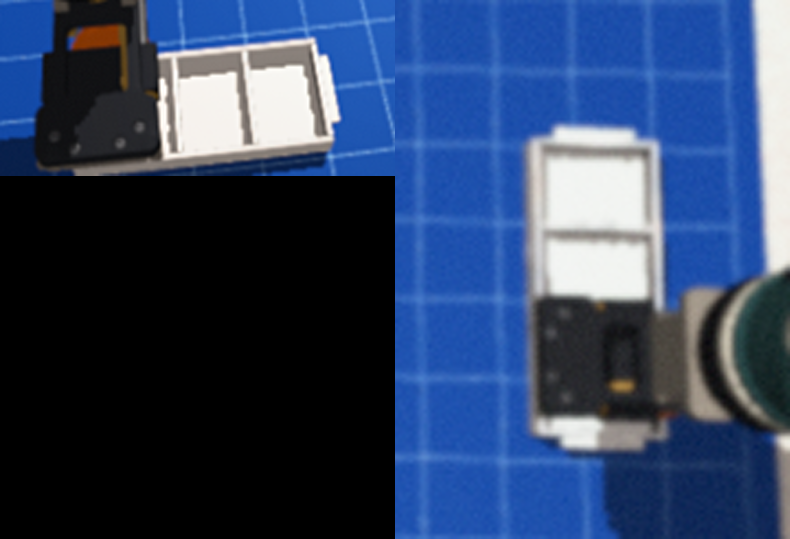

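Emit:
carry_out(slide=[[0, 0, 1.8], [0, 0, 1.8], [0, 0, 1.5], [0, 0, 0.4], [0, 0, 0]], twist=[[0, 0, 0], [0, 0, 0], [0, 0, 0], [0, 0, 0], [0, 0, 0]], fingers=[-1, -1, -1, -1, -1])

```text
clock: 6.82
ee_pos: [0.4442, -0.3563, 0.0543]
ee_rot: [0.0, 0.707, -0.707, -0.0]
ft_force: [-1.0, 0.3, -1.1]
finger_gap: 0.0535
```

Emit:
carry_out(slide=[[0, 0, 0], [0, 0, 0], [0, 0, 0], [0, 0, 0], [0, 0, -1]], twist=[[0, 0, 0], [0, 0, 0], [0, 0, 0], [0, 0, 0], [0, 0, 0]], fingers=[0.8, 0.8, 0.8, 0.8, 0.8])

```text
clock: 7.45
ee_pos: [0.4438, -0.3561, 0.0643]
ee_rot: [0.0, 0.707, -0.707, -0.001]
ft_force: [0.1, -0.2, 0.3]
finger_gap: 0.0822
```

```bash
python3 plan.py '[[0.444,-0.356,0.15,-90],[0.667,-0.0945,0.15,-90],[0.667,-0.0945,0.05,-90,3]]'
```

```text
now [ 0.4438 -0.3561  0.0643] th -89.96 tiltz [-1.3e-03  9.0e-04 -1.0e+00] t 7.45 gap 0.0822 F [ 0.1 -0.2  0.3]
{"slide": [[-0.0, -0.0, -4.3], [-0.01, -0.02, -4.27], [-3.7, -3.2, 0.0], [-3.7, -3.2, 0.0], [-3.7, -3.2, 0.0]], "twist": [[0, 0, 0.0], [0, 0, 0.0], [0, 0, 0.0], [0, 0, 0.0], [0, 0, 0.0]]}
{"slide": [[-3.8, -3.2, 0.0], [-3.7, -3.2, 0.0], [-3.8, -3.2, 0.0], [-3.73, -3.12, 0.0], [-0.0, 0.0, 2.5]], "twist": [[0, 0, 0.0], [0, 0, 0.0], [0, 0, 0.0], [0, 0, 0.0], [0, 0, 0.0]]}
{"slide": [[-0.0, 0.0, 2.5], [-0.0, 0.0, 2.5], [-0.0, 0.0, 2.5], [0, 0, 0], [0, 0, 0]], "twist": [[0, 0, 0.0], [0, 0, 0.0], [0, 0, 0.0], [0, 0, 0], [0, 0, 0]]}
end [ 0.667  -0.0945  0.05  ] -89.96
```

Emit:
carry_out(slide=[[0, 0, -4.3], [0, 0, -4.3], [-3.7, -3.2, 0], [-3.7, -3.2, 0], [-3.7, -3.2, 0]], twist=[[0, 0, 0], [0, 0, 0], [0, 0, 0], [0, 0, 0], [0, 0, 0]], fingers=[0.8, 0.8, 0.4, 0.4, 0.4])

```text
clock: 8.07
ee_pos: [0.5412, -0.2445, 0.1517]
ee_rot: [-0.0, 0.707, -0.707, 0.001]
ft_force: [-0.2, -1.4, 0.4]
finger_gap: 0.064
```

Emit:
carry_out(slide=[[-3.8, -3.2, 0.0], [-3.7, -3.2, 0.0], [-3.8, -3.2, 0.0], [-3.7, -3.1, 0.0], [0, 0, 2.5]], twist=[[0, 0, 0], [0, 0, 0], [0, 0, 0], [0, 0, 0], [0, 0, 0]], fingers=[0.4, 0.4, 0.4, 0.4, 0.4])

```text
clock: 8.7
ee_pos: [0.671, -0.0896, 0.1281]
ee_rot: [-0.003, 0.71, -0.704, 0.002]
ft_force: [-0.6, -0.6, -0.5]
finger_gap: 0.0644
```

Emit:
carry_out(slide=[[0, 0, 2.5], [0, 0, 2.5], [0, 0, 2.5], [0, 0, 0], [0, 0, 0]], twist=[[0, 0, 0], [0, 0, 0], [0, 0, 0], [0, 0, 0], [0, 0, 0]], fingers=[0.4, 0.4, 0.4, 0.4, -1])

```text
clock: 9.32
ee_pos: [0.6679, -0.0954, 0.0519]
ee_rot: [-0.001, 0.707, -0.707, 0.001]
ft_force: [1.0, -0.8, 0.1]
finger_gap: 0.0566
```

Emit:
carry_out(slide=[[0, 0, 0], [0, 0, 0], [0, 0, 0], [0, 0, 0], [0, 0, 0]], twist=[[0, 0, 0], [0, 0, 0], [0, 0, 0], [0, 0, 0], [0, 0, 0]], fingers=[-1, -1, -1, -1, -1])

```text
clock: 9.95
ee_pos: [0.6676, -0.0953, 0.0515]
ee_rot: [-0.0, 0.707, -0.707, 0.0]
ft_force: [-0.8, -0.5, 6.8]
finger_gap: 0.0334
```

```bash
python3 plan.py '[[0.667,-0.0945,0.15,-90,5],[0.562,-0.357,0.15,-90],[0.562,-0.357,0.075,-90,2.5],[0.562,-0.357,0.055,-90,2]]'
```

```text
now [ 0.6676 -0.0953  0.0515] th -89.96 tiltz [ 1.2e-03 -2.0e-04 -1.0e+00] t 9.95 gap 0.0334 F [-0.8 -0.5  6.8]
{"slide": [[-0.0, 0.0, -4.9], [-0.08, 0.06, -4.95], [4.4, 1.8, 0.0], [4.4, 1.7, 0.0], [4.4, 1.8, 0.0]], "twist": [[0, 0, 0.0], [0, 0, 0.0], [0, 0, 0.0], [0, 0, 0.0], [0, 0, 0.0]]}
{"slide": [[4.3, 1.7, 0.0], [4.4, 1.8, 0.0], [4.34, 1.72, 0.0], [-0.0, -0.0, 1.9], [-0.0, -0.0, 1.9]], "twist": [[0, 0, 0.0], [0, 0, 0.0], [0, 0, 0.0], [0, 0, 0.0], [0, 0, 0.0]]}
{"slide": [[-0.0, -0.0, 1.9], [-0.0, -0.0, 1.8], [-0.0, -0.0, 1.0], [-0.0, -0.0, 1.0], [0, 0, 0]], "twist": [[0, 0, 0.0], [0, 0, 0.0], [0, 0, 0.0], [0, 0, 0.0], [0, 0, 0]]}
end [ 0.562 -0.357  0.055] -89.96
```

Emit:
carry_out(slide=[[0, 0, -4.9], [0, 0, -4.9], [4.4, 1.8, 0], [4.4, 1.8, 0], [4.4, 1.8, 0]], twist=[[0, 0, 0], [0, 0, 0], [0, 0, 0], [0, 0, 0], [0, 0, 0]], fingers=[-1, -1, -1, -1, -1])

```text
clock: 10.58
ee_pos: [0.6122, -0.2286, 0.1483]
ee_rot: [0.0, 0.707, -0.707, -0.0]
ft_force: [-0.5, 0.6, -1.2]
finger_gap: 0.0336
```

Emit:
carry_out(slide=[[4.3, 1.7, 0.0], [4.4, 1.8, 0.0], [4.3, 1.7, 0.0], [0, 0, 1.9], [0, 0, 1.9]], twist=[[0, 0, 0], [0, 0, 0], [0, 0, 0], [0, 0, 0], [0, 0, 0]], fingers=[-1, -1, -1, -1, -1])

```text
clock: 11.2
ee_pos: [0.5612, -0.3565, 0.1092]
ee_rot: [-0.0, 0.707, -0.707, -0.001]
ft_force: [0.2, 0.5, -0.2]
finger_gap: 0.0333
```

Emit:
carry_out(slide=[[0, 0, 0], [0, 0, 0], [0, 0, 0], [0, 0, 0], [0, 0, 0]], twist=[[0, 0, 0], [0, 0, 0], [0, 0, 0], [0, 0, 0], [0, 0, 0]], fingers=[-1, -1, -1, -1, -1])

```text
clock: 11.82
ee_pos: [0.5615, -0.3574, 0.111]
ee_rot: [-0.0, 0.707, -0.707, 0.0]
ft_force: [-0.5, -0.2, -0.4]
finger_gap: 0.0338
```

```bash
python3 snap.py c2 side top; python3 plan.py '[[0.562,-0.357,0.056,-90,2]]'
```

```text
now [ 0.5613 -0.3575  0.1108] th -89.97 tiltz [ 3.e-04 -2.e-04 -1.e+00] t 11.93 gap 0.0334 F [ 0.  -0.1  0.1]
{"slide": [[-0.0, -0.0, 1.8], [-0.0, -0.0, 1.8], [-0.05, -0.07, 1.88], [0, 0, 0], [0, 0, 0]], "twist": [[0, 0, 0.0], [0, 0, 0.0], [0, 0, 0.0], [0, 0, 0], [0, 0, 0]]}
end [ 0.562 -0.357  0.056] -89.97
```

View pics/c2.png

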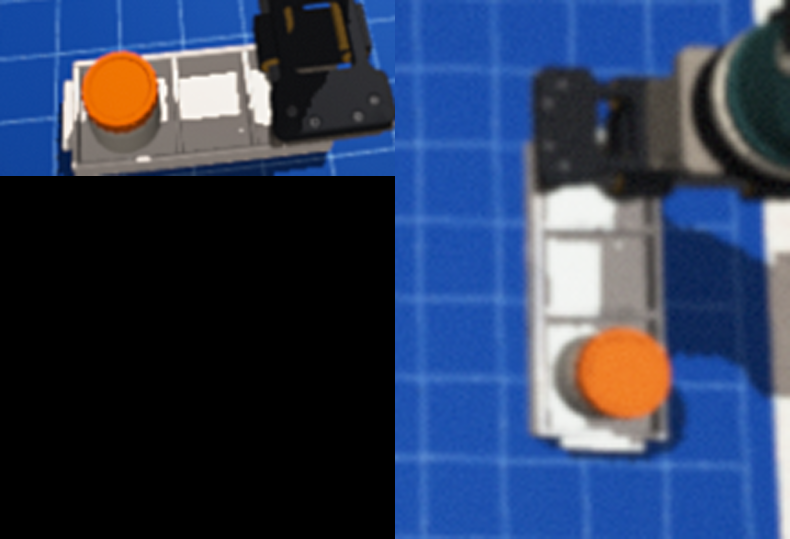

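Emit:
carry_out(slide=[[0, 0, 1.8], [0, 0, 1.8], [0, 0, 1.4], [0, 0, 0.5], [0, 0, 0]], twist=[[0, 0, 0], [0, 0, 0], [0, 0, 0], [0, 0, 0], [0, 0, 0]], fingers=[-1, -1, -1, -1, -1])

```text
clock: 12.55
ee_pos: [0.5607, -0.357, 0.0556]
ee_rot: [0.0, 0.707, -0.707, -0.001]
ft_force: [-2.4, 1.7, 4.0]
finger_gap: 0.0334
```

Emit:
carry_out(slide=[[0, 0, 0], [0, 0, 0], [0, 0, 0], [0, 0, 0], [0, 0, -1]], twist=[[0, 0, 0], [0, 0, 0], [0, 0, 0], [0, 0, 0], [0, 0, 0]], fingers=[0.4, 0.4, 0.4, 0.4, 0.4])

```text
clock: 13.18
ee_pos: [0.5607, -0.3571, 0.0651]
ee_rot: [0.0, 0.707, -0.707, -0.001]
ft_force: [-0.3, -0.4, 0.2]
finger_gap: 0.0644
```

```bash
python3 plan.py '[[0.562,-0.357,0.16,-90],[0.668,0.0725,0.15,-90],[0.668,0.0725,0.05,-90,3]]'
```

```text
now [ 0.5607 -0.3571  0.0651] th -89.96 tiltz [-1.5e-03  9.0e-04 -1.0e+00] t 13.18 gap 0.0644 F [-0.3 -0.4  0.2]
{"slide": [[-0.0, -0.1, -4.7], [-0.01, -0.03, -4.79], [-4.8, -1.2, 0.1], [-4.8, -1.2, 0.1], [-4.8, -1.2, 0.1]], "twist": [[0, 0, 0.0], [0, 0, 0.0], [0, 0, 0.0], [0, 0, 0.0], [0, 0, 0.0]]}
{"slide": [[-4.8, -1.2, 0.1], [-4.7, -1.2, 0.1], [-4.8, -1.2, 0.1], [-4.7, -1.1, 0.1], [-4.8, -1.2, 0.1]], "twist": [[0, 0, 0.0], [0, 0, 0.0], [0, 0, 0.0], [0, 0, 0.0], [0, 0, 0.0]]}
{"slide": [[-4.74, -1.13, 0.2], [0.0, -0.0, 2.5], [0.0, -0.0, 2.5], [0.0, -0.0, 2.5], [0.0, -0.0, 2.5]], "twist": [[0, 0, 0.0], [0, 0, 0.0], [0, 0, 0.0], [0, 0, 0.0], [0, 0, 0.0]]}
end [0.668  0.0725 0.05  ] -89.96
```

Emit:
carry_out(slide=[[0, -0.1, -4.7], [0, 0, -4.8], [-4.8, -1.2, 0.1], [-4.8, -1.2, 0.1], [-4.8, -1.2, 0.1]], twist=[[0, 0, 0], [0, 0, 0], [0, 0, 0], [0, 0, 0], [0, 0, 0]], fingers=[0.4, 0.4, 0.4, 0.4, 0.4])

```text
clock: 13.8
ee_pos: [0.5987, -0.2121, 0.1587]
ee_rot: [-0.0, 0.707, -0.707, 0.001]
ft_force: [-0.0, -0.5, -0.0]
finger_gap: 0.0643
```

Emit:
carry_out(slide=[[-4.8, -1.2, 0.1], [-4.7, -1.2, 0.1], [-4.8, -1.2, 0.1], [-4.7, -1.1, 0.1], [-4.8, -1.2, 0.1]], twist=[[0, 0, 0], [0, 0, 0], [0, 0, 0], [0, 0, 0], [0, 0, 0]], fingers=[0.4, 0.4, 0.4, 0.4, 0.4])

```text
clock: 14.42
ee_pos: [0.6575, 0.026, 0.1535]
ee_rot: [-0.0, 0.707, -0.707, 0.0]
ft_force: [0.5, -0.8, 0.6]
finger_gap: 0.0644
```

Emit:
carry_out(slide=[[-4.7, -1.1, 0.2], [0, 0, 0], [0, 0, 2.5], [0, 0, 2.5], [0, 0, 0]], twist=[[0, 0, 0], [0, 0, 0], [0, 0, 0], [0, 0, 0], [0, 0, 0]], fingers=[0.4, 0.4, 0.4, 0.4, 0.4])

```text
clock: 15.05
ee_pos: [0.6666, 0.0701, 0.0991]
ee_rot: [-0.002, -0.707, 0.707, 0.001]
ft_force: [0.0, -0.5, -0.5]
finger_gap: 0.0647
```

```bash
python3 plan.py '[[0.668,0.0725,0.05,-90,2.5]]'
```

```text
now [0.6666 0.0701 0.0991] th -90.03 tiltz [-0.0037 -0.0013 -1.    ] t 15.05 gap 0.0647 F [ 0.  -0.5 -0.5]
{"slide": [[-0.1, -0.1, 2.5], [-0.14, -0.04, 2.41], [0, 0, 0], [0, 0, 0], [0, 0, 0]], "twist": [[0, 0, -0.0], [0, 0, -0.0], [0, 0, 0], [0, 0, 0], [0, 0, 0]]}
end [0.668  0.0725 0.05  ] -90.03
```

Emit:
carry_out(slide=[[-0.1, 0, 2.4], [0, 0, 2.4], [0, 0, 0], [0, 0, 0], [0, 0, 0]], twist=[[0, 0, 0], [0, 0, 0], [0, 0, 0], [0, 0, 0], [0, 0, 0]], fingers=[0.4, 0.4, 0.4, 0.4, -1])

```text
clock: 15.68
ee_pos: [0.669, 0.0727, 0.0543]
ee_rot: [-0.001, 0.707, -0.707, 0.001]
ft_force: [-0.2, 0.5, -0.7]
finger_gap: 0.0563
```

Emit:
carry_out(slide=[[0, 0, 0], [0, 0, 0], [0, 0, 0], [0, 0, 0], [0, 0, 0]], twist=[[0, 0, 0], [0, 0, 0], [0, 0, 0], [0, 0, 0], [0, 0, 0]], fingers=[-1, -1, -1, -1, -1])

```text
clock: 16.3
ee_pos: [0.6681, 0.0727, 0.0529]
ee_rot: [-0.0, 0.707, -0.707, 0.0]
ft_force: [-0.7, -0.5, 3.5]
finger_gap: 0.0335
```

```bash
python3 plan.py '[[0.668,0.072,0.17,-90,5],[0.508,-0.357,0.17,-90],[0.508,-0.357,0.11,-90,3]]'
```

```text
now [0.6681 0.0727 0.0529] th -89.96 tiltz [ 3.e-04 -1.e-04 -1.e+00] t 16.3 gap 0.0335 F [-0.7 -0.5  3.5]
{"slide": [[0.0, 0.0, -3.9], [0.0, 0.0, -3.9], [0.07, 0.01, -3.91], [4.8, 1.8, -0.0], [4.8, 1.8, -0.0]], "twist": [[0, 0, 0.0], [0, 0, 0.0], [0, 0, 0.0], [0, 0, 0.0], [0, 0, 0.0]]}
{"slide": [[4.8, 1.8, -0.0], [4.7, 1.8, -0.0], [4.8, 1.8, -0.0], [4.7, 1.8, -0.0], [4.8, 1.7, -0.0]], "twist": [[0, 0, 0.0], [0, 0, 0.0], [0, 0, 0.0], [0, 0, 0.0], [0, 0, 0.0]]}
{"slide": [[4.7, 1.8, -0.0], [4.79, 1.73, -0.0], [-0.0, 0.0, 3.0], [-0.0, 0.0, 3.0], [0, 0, 0]], "twist": [[0, 0, 0.0], [0, 0, 0.0], [0, 0, 0.0], [0, 0, 0.0], [0, 0, 0]]}
end [ 0.508 -0.357  0.11 ] -89.96
```

Emit:
carry_out(slide=[[0, 0, -3.9], [0, 0, -3.9], [0, 0, -3.9], [4.8, 1.8, 0], [4.8, 1.8, 0]], twist=[[0, 0, 0], [0, 0, 0], [0, 0, 0], [0, 0, 0], [0, 0, 0]], fingers=[-1, -1, -1, -1, -1])

```text
clock: 16.92
ee_pos: [0.6316, -0.0238, 0.1697]
ee_rot: [-0.0, 0.708, -0.706, 0.0]
ft_force: [0.7, -0.8, -0.7]
finger_gap: 0.0334
```

Emit:
carry_out(slide=[[4.8, 1.8, 0], [4.7, 1.8, 0], [4.8, 1.8, 0], [4.7, 1.8, 0], [4.8, 1.7, 0]], twist=[[0, 0, 0], [0, 0, 0], [0, 0, 0], [0, 0, 0], [0, 0, 0]], fingers=[-1, -1, -1, -1, -1])

```text
clock: 17.55
ee_pos: [0.5423, -0.2626, 0.1692]
ee_rot: [0.0, 0.707, -0.707, -0.0]
ft_force: [0.5, -0.5, -0.2]
finger_gap: 0.0334
```

Emit:
carry_out(slide=[[4.7, 1.8, 0], [4.8, 1.7, 0], [0, 0, 0], [0, 0, 3.0], [0, 0, 2.0]], twist=[[0, 0, 0], [0, 0, 0], [0, 0, 0], [0, 0, 0], [0, 0, 0]], fingers=[-1, -1, -1, -1, -1])

```text
clock: 18.18
ee_pos: [0.5082, -0.3549, 0.1181]
ee_rot: [-0.0, 0.708, -0.706, -0.001]
ft_force: [-0.7, -0.2, -0.6]
finger_gap: 0.0336
```

```bash
python3 snap.py c3 side top; python3 plan.py '[[0.508,-0.357,0.0575,-90,2]]'
```

```text
now [ 0.5071 -0.3544  0.1167] th -89.88 tiltz [-0.0044  0.0033 -1.    ] t 18.27 gap 0.0333 F [ 0.2 -1.5 -1.4]
{"slide": [[0.1, -0.0, 2.0], [0.1, -0.0, 2.0], [0.06, -0.09, 1.92], [0, 0, 0], [0, 0, 0]], "twist": [[0, 0, 0.0], [0, 0, 0.1], [0, 0, 0.0], [0, 0, 0], [0, 0, 0]]}
end [ 0.508  -0.357   0.0575] -89.98
```

View pics/c3.png

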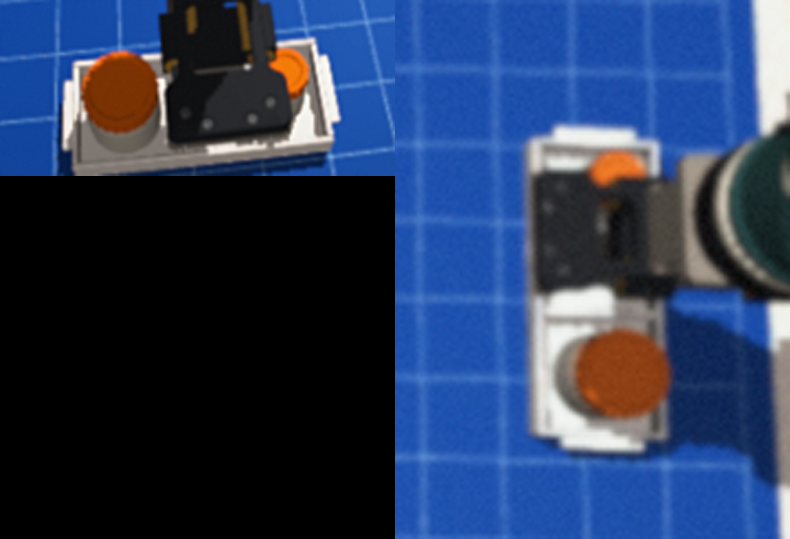

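Emit:
carry_out(slide=[[0.1, 0, 2.0], [0, 0, 1.8], [0, 0, 1.3], [0, 0, 0.6], [0, 0, 0]], twist=[[0, 0, 0], [0, 0, 0], [0, 0, 0], [0, 0, 0], [0, 0, 0]], fingers=[-1, -1, -1, -1, -1])

```text
clock: 18.9
ee_pos: [0.5081, -0.3573, 0.0621]
ee_rot: [0.0, 0.707, -0.707, -0.0]
ft_force: [0.2, -0.6, -0.8]
finger_gap: 0.0334
```

```bash
python3 plan.py '[[0.508,-0.357,0.0575,-90,2]]'
```

```text
now [ 0.5081 -0.3573  0.0621] th -89.96 tiltz [-5.e-04  3.e-04 -1.e+00] t 18.9 gap 0.0334 F [ 0.2 -0.6 -0.8]
{"slide": [[-0.03, 0.01, 0.46], [0, 0, 0], [0, 0, 0], [0, 0, 0], [0, 0, 0]], "twist": [[0, 0, 0.0], [0, 0, 0], [0, 0, 0], [0, 0, 0], [0, 0, 0]]}
end [ 0.508  -0.357   0.0575] -89.96
```

Emit:
carry_out(slide=[[0, 0, 0.5], [0, 0, 0], [0, 0, 0], [0, 0, 0], [0, 0, 0]], twist=[[0, 0, 0], [0, 0, 0], [0, 0, 0], [0, 0, 0], [0, 0, 0]], fingers=[-1, -1, 0.4, 0.4, 0.4])

```text
clock: 19.52
ee_pos: [0.5084, -0.3575, 0.0578]
ee_rot: [-0.0, 0.707, -0.707, 0.0]
ft_force: [-0.5, 0.1, 0.8]
finger_gap: 0.0614
```

Emit:
carry_out(slide=[[0, 0, 0], [0, 0, -1], [0, 0, -3], [0, 0, -4], [0, 0, -4]], twist=[[0, 0, 0], [0, 0, 0], [0, 0, 0], [0, 0, 0], [0, 0, 0]], fingers=[0.4, 0.4, 0.4, 0.4, 0.4])

```text
clock: 20.15
ee_pos: [0.5082, -0.3574, 0.1794]
ee_rot: [-0.0, 0.707, -0.707, 0.0]
ft_force: [0.3, 0.3, -0.2]
finger_gap: 0.0642
```

```bash
python3 plan.py '[[0.464,-0.0107,0.12,-77.4],[0.464,-0.0107,0.028,-77.4,2.4]]'
```

```text
now [ 0.5082 -0.3574  0.1794] th -89.96 tiltz [ 3.e-04 -2.e-04 -1.e+00] t 20.15 gap 0.0642 F [ 0.3  0.3 -0.2]
{"slide": [[-5.0, 0.6, 0.8], [-5.0, 0.5, 0.9], [-5.0, 0.3, 0.8], [-5.0, 0.2, 0.9], [-5.0, -0.0, 0.8]], "twist": [[0, 0, -1.8], [0, 0, -1.8], [0, 0, -1.8], [0, 0, -1.8], [0, 0, -1.8]]}
{"slide": [[-4.9, -0.2, 0.9], [-4.96, -0.27, 0.84], [-0.0, -0.0, 2.3], [-0.0, -0.0, 2.3], [-0.0, -0.0, 2.3]], "twist": [[0, 0, -1.8], [0, 0, -1.8], [0, 0, 0.0], [0, 0, 0.0], [0, 0, 0.0]]}
{"slide": [[-0.0, -0.0, 2.3], [0, 0, 0], [0, 0, 0], [0, 0, 0], [0, 0, 0]], "twist": [[0, 0, 0.0], [0, 0, 0], [0, 0, 0], [0, 0, 0], [0, 0, 0]]}
end [ 0.464  -0.0107  0.028 ] -77.36
```

Emit:
carry_out(slide=[[-5.0, 0.6, 0.8], [-5.0, 0.5, 0.9], [-5.0, 0.3, 0.8], [-5.0, 0.2, 0.9], [-5.0, 0, 0.8]], twist=[[0, 0, -1.8], [0, 0, -1.8], [0, 0, -1.8], [0, 0, -1.8], [0, 0, -1.8]], fingers=[0.4, 0.4, 0.4, 0.4, 0.4])

```text
clock: 20.78
ee_pos: [0.4764, -0.1073, 0.1362]
ee_rot: [-0.0, 0.761, -0.649, 0.001]
ft_force: [0.2, -0.1, 0.2]
finger_gap: 0.0643
```

Emit:
carry_out(slide=[[-4.9, -0.2, 0.9], [-5.0, -0.3, 0.8], [0, 0, 2.0], [0, 0, 2.0], [0, 0, 0]], twist=[[0, 0, -1.8], [0, 0, -1.8], [0, 0, 0], [0, 0, 0], [0, 0, 0]], fingers=[0.4, 0.4, 0.4, 0.4, 0.4])

```text
clock: 21.4
ee_pos: [0.4636, -0.0102, 0.0781]
ee_rot: [0.001, 0.781, -0.625, -0.001]
ft_force: [0.6, 1.0, -0.3]
finger_gap: 0.0644
```

```bash
python3 plan.py '[[0.464,-0.0107,0.028,-77.4,2]]'
```

```text
now [ 0.4636 -0.0102  0.0781] th -77.34 tiltz [-2.e-03 -1.e-04 -1.e+00] t 21.4 gap 0.0644 F [ 0.6  1.  -0.3]
{"slide": [[0.0, -0.0, 1.7], [0.0, -0.0, 1.7], [0.06, -0.03, 1.61], [0, 0, 0], [0, 0, 0]], "twist": [[0, 0, 0.0], [0, 0, 0.0], [0, 0, 0.1], [0, 0, 0], [0, 0, 0]]}
end [ 0.464  -0.0108  0.028 ] -77.44
```

Emit:
carry_out(slide=[[0, 0, 1.7], [0, 0, 1.7], [0, 0, 1.5], [0, 0, 0], [0, 0, 0]], twist=[[0, 0, 0], [0, 0, 0], [0, 0, 0], [0, 0, 0], [0, 0, 0]], fingers=[0.4, 0.4, 0.4, 0.4, 0.4])

```text
clock: 22.02
ee_pos: [0.4647, -0.0103, 0.0301]
ee_rot: [-0.0, 0.781, -0.625, 0.0]
ft_force: [-0.1, 0.8, -1.0]
finger_gap: 0.0648
```

Emit:
carry_out(slide=[[0, 0, 0], [0, 0, 0], [0, 0, 0], [0, 0, 0], [0, 0, 0]], twist=[[0, 0, 0], [0, 0, 0], [0, 0, 0], [0, 0, 0], [0, 0, 0]], fingers=[-1, -1, -1, -1, -1])

```text
clock: 22.65
ee_pos: [0.4643, -0.0104, 0.0297]
ee_rot: [0.0, 0.781, -0.625, 0.0]
ft_force: [-1.1, -0.6, 2.3]
finger_gap: 0.0313
```

```bash
python3 plan.py '[[0.464,-0.0107,0.13,-77.4],[0.481,0.288,0.13,-104.7]]'
```

```text
now [ 0.4643 -0.0104  0.0297] th -77.37 tiltz [ 1.e-04 -1.e-04 -1.e+00] t 22.65 gap 0.0313 F [-1.1 -0.6  2.3]
{"slide": [[0.0, 0.0, -5.0], [0.02, 0.04, -5.03], [-4.8, -1.4, -0.0], [-4.9, -1.0, -0.0], [-4.9, -0.6, -0.0]], "twist": [[0, 0, 0.0], [0, 0, 0.0], [0, 0, 4.6], [0, 0, 4.5], [0, 0, 4.6]]}
{"slide": [[-5.0, -0.2, -0.0], [-5.0, 0.2, -0.0], [-4.93, 0.68, -0.0], [0, 0, 0], [0, 0, 0]], "twist": [[0, 0, 4.5], [0, 0, 4.6], [0, 0, 4.5], [0, 0, 0], [0, 0, 0]]}
end [0.481 0.288 0.13 ] -104.67
```

Emit:
carry_out(slide=[[0, 0, -5], [0, 0, -5], [-4.8, -1.4, 0], [-4.9, -1.0, 0], [-4.9, -0.6, 0]], twist=[[0, 0, 0], [0, 0, 0], [0, 0, 4.6], [0, 0, 4.5], [0, 0, 4.6]], fingers=[-1, -1, -1, -1, -1])

```text
clock: 23.28
ee_pos: [0.4734, 0.1399, 0.1297]
ee_rot: [0.0, -0.699, 0.715, -0.0]
ft_force: [1.9, 0.9, -1.2]
finger_gap: 0.0308
```

Emit:
carry_out(slide=[[-5.0, -0.2, 0], [-5.0, 0.2, 0], [-4.9, 0.7, 0], [0, 0, 0], [0, 0, 0]], twist=[[0, 0, 4.5], [0, 0, 4.6], [0, 0, 4.5], [0, 0, 0], [0, 0, 0]], fingers=[-1, -1, -1, -1, -1])

```text
clock: 23.9
ee_pos: [0.4805, 0.2874, 0.129]
ee_rot: [-0.001, -0.611, 0.791, -0.0]
ft_force: [0.7, -0.1, -1.1]
finger_gap: 0.031
```

```bash
python3 snap.py r1 side top; python3 plan.py '[[0.481,0.288,0.085,-104.7,2],[0.481,0.288,0.071,-104.7,1]]'
```

```text
now [0.4811 0.2863 0.1292] th -104.76 tiltz [-7.0e-04 -1.3e-03 -1.0e+00] t 24.0 gap 0.031 F [ 0.1  0.2 -1.5]
{"slide": [[-0.1, 0.0, 1.5], [-0.0, 0.0, 1.5], [-0.06, 0.05, 1.42], [0.0, -0.0, 0.7], [0.0, -0.0, 0.7]], "twist": [[0, 0, -0.0], [0, 0, -0.0], [0, 0, -0.1], [0, 0, 0.0], [0, 0, 0.0]]}
end [0.481 0.288 0.071] -104.66
```

View pics/r1.png

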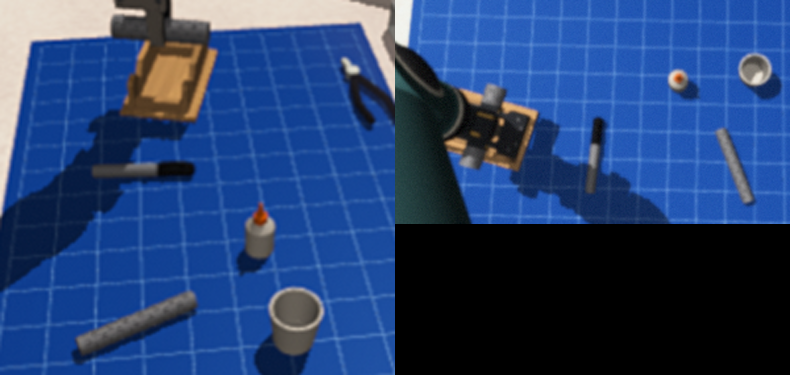

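Emit:
carry_out(slide=[[-0.1, 0, 1.5], [0, 0, 1.5], [0, 0, 1.3], [0, 0, 0.7], [0, 0, 0.4]], twist=[[0, 0, 0], [0, 0, 0], [0, 0, 0], [0, 0, 0], [0, 0, 0]], fingers=[-1, -1, -1, -1, -1])

```text
clock: 24.62
ee_pos: [0.481, 0.2891, 0.0749]
ee_rot: [-0.0, -0.611, 0.792, 0.0]
ft_force: [0.0, -0.5, -0.8]
finger_gap: 0.0313
```

```bash
python3 plan.py '[[0.481,0.288,0.071,-104.7,1]]'
python3 - <<'E'
from h import *
im=get_image("side")[:,:,::-1]; cv2.imwrite("pics/r2.png",cv2.resize(im[90:160,245:325],None,fx=8,fy=8,interpolation=cv2.INTER_CUBIC))
E
```

```text
now [0.481  0.2891 0.0749] th -104.66 tiltz [-6.e-04 -3.e-04 -1.e+00] t 24.62 gap 0.0313 F [ 0.  -0.5 -0.8]
{"slide": [[0.1, -0.02, 0.39], [0, 0, 0], [0, 0, 0], [0, 0, 0], [0, 0, 0]], "twist": [[0, 0, 0.0], [0, 0, 0], [0, 0, 0], [0, 0, 0], [0, 0, 0]]}
end [0.481 0.288 0.071] -104.66
```

View pics/r2.png

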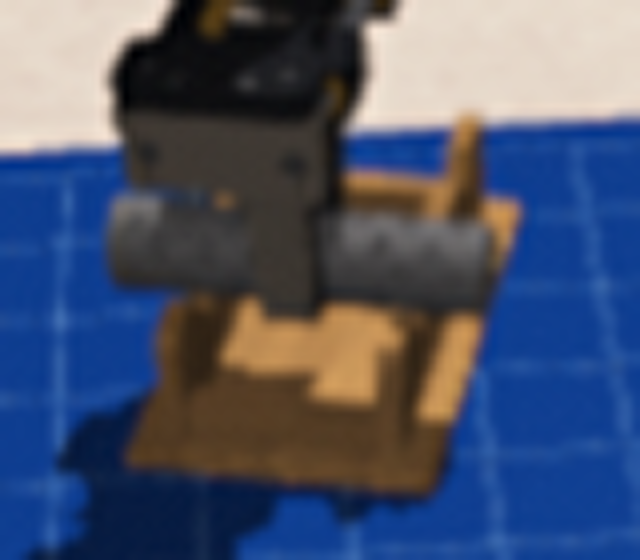

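Emit:
carry_out(slide=[[0.1, 0, 0.2], [0, 0, 0.2], [0, 0, 0], [0, 0, 0], [0, 0, 0]], twist=[[0, 0, 0], [0, 0, 0], [0, 0, 0], [0, 0, 0], [0, 0, 0]], fingers=[-1, -1, -1, -1, -1])

```text
clock: 25.3
ee_pos: [0.481, 0.2882, 0.0717]
ee_rot: [0.0, -0.611, 0.792, -0.0]
ft_force: [-0.1, 0.3, -0.3]
finger_gap: 0.0312
```

Emit:
carry_out(slide=[[0, 0, 0], [0, 0, 0], [0, 0, 0], [0, 0, 0], [0, 0, 0]], twist=[[0, 0, 0], [0, 0, 0], [0, 0, 0], [0, 0, 0], [0, 0, 0]], fingers=[0.1, 0.1, 0.1, 0.1, 0.1])

```text
clock: 25.92
ee_pos: [0.481, 0.2881, 0.0715]
ee_rot: [-0.0, -0.611, 0.792, -0.0]
ft_force: [0.5, 0.7, -0.1]
finger_gap: 0.0505
```

Emit:
carry_out(slide=[[0, 0, -1], [0, 0, -2], [0, 0, -3], [0, 0, -3], [0, 0, -1]], twist=[[0, 0, 0], [0, 0, 0], [0, 0, 0], [0, 0, 0], [0, 0, 0]], fingers=[0.1, 0.1, 0.1, 0.1, 0.1])

```text
clock: 26.55
ee_pos: [0.4819, 0.2888, 0.1739]
ee_rot: [0.002, -0.611, 0.792, -0.0]
ft_force: [-0.0, -0.3, -0.6]
finger_gap: 0.0505
```

```bash
python3 plan.py '[[0.4347,-0.113,0.15,-67.9],[0.4347,-0.113,0.075,-67.9,2.5]]'
```

```text
now [0.4819 0.2888 0.1739] th -104.66 tiltz [ 0.0033  0.0019 -1.    ] t 26.55 gap 0.0505 F [-0.  -0.3 -0.6]
{"slide": [[5.0, -0.7, 0.3], [5.0, -0.3, 0.3], [5.1, 0.1, 0.3], [5.0, 0.5, 0.3], [5.0, 0.9, 0.3]], "twist": [[0, 0, -4.6], [0, 0, -4.6], [0, 0, -4.6], [0, 0, -4.6], [0, 0, -4.6]]}
{"slide": [[4.9, 1.3, 0.3], [4.8, 1.7, 0.3], [4.56, 2.13, 0.29], [-0.0, 0.0, 1.9], [-0.0, 0.0, 1.9]], "twist": [[0, 0, -4.6], [0, 0, -4.6], [0, 0, -4.6], [0, 0, 0.0], [0, 0, 0.0]]}
{"slide": [[-0.0, 0.0, 1.9], [-0.0, 0.0, 1.8], [0, 0, 0], [0, 0, 0], [0, 0, 0]], "twist": [[0, 0, 0.0], [0, 0, 0.0], [0, 0, 0], [0, 0, 0], [0, 0, 0]]}
end [ 0.4347 -0.113   0.075 ] -67.86
```

Emit:
carry_out(slide=[[5.0, -0.7, 0.3], [5.0, -0.3, 0.3], [5.1, 0.1, 0.3], [5.0, 0.5, 0.3], [5.0, 0.9, 0.3]], twist=[[0, 0, -4.6], [0, 0, -4.6], [0, 0, -4.6], [0, 0, -4.6], [0, 0, -4.6]], fingers=[0.1, 0.1, 0.1, 0.1, 0.1])

```text
clock: 27.18
ee_pos: [0.4513, 0.0355, 0.1562]
ee_rot: [0.0, 0.758, -0.653, -0.0]
ft_force: [1.0, 0.0, 0.0]
finger_gap: 0.0506
```

Emit:
carry_out(slide=[[4.9, 1.3, 0.3], [4.8, 1.7, 0.3], [4.6, 2.1, 0.3], [0, 0, 1.9], [0, 0, 1.9]], twist=[[0, 0, -4.6], [0, 0, -4.6], [0, 0, -4.6], [0, 0, 0], [0, 0, 0]], fingers=[0.1, 0.1, 0.1, 0.1, 0.1])

```text
clock: 27.8
ee_pos: [0.4338, -0.115, 0.1089]
ee_rot: [0.0, 0.829, -0.559, -0.0]
ft_force: [-0.2, -0.4, -0.5]
finger_gap: 0.0503
```

Emit:
carry_out(slide=[[0, 0, 1.9], [0, 0, 1.8], [0, 0, 0], [0, 0, 0], [0, 0, 0]], twist=[[0, 0, 0], [0, 0, 0], [0, 0, 0], [0, 0, 0], [0, 0, 0]], fingers=[0.1, 0.1, 0.1, 0.1, 0.1])

```text
clock: 28.42
ee_pos: [0.4347, -0.1141, 0.0732]
ee_rot: [-0.0, 0.83, -0.558, 0.001]
ft_force: [0.2, 0.2, 0.1]
finger_gap: 0.0503
```

```bash
python3 plan.py '[[0.4347,-0.113,0.028,-67.9,1.7]]'
python3 - <<'E'
from h import *
im=get_image("side")[:,:,::-1]; cv2.imwrite("pics/r3.png",cv2.resize(im[90:290,225:345],None,fx=3,fy=3,interpolation=cv2.INTER_CUBIC))
E
```

```text
now [ 0.4347 -0.1141  0.0732] th -67.86 tiltz [ 1.2e-03 -4.0e-04 -1.0e+00] t 28.43 gap 0.0503 F [0.2 0.2 0.1]
{"slide": [[-0.0, -0.0, 1.5], [-0.0, -0.0, 1.5], [-0.1, -0.04, 1.52], [0, 0, 0], [0, 0, 0]], "twist": [[0, 0, 0.0], [0, 0, 0.0], [0, 0, 0.0], [0, 0, 0], [0, 0, 0]]}
end [ 0.4347 -0.113   0.028 ] -67.86
```

View pics/r3.png

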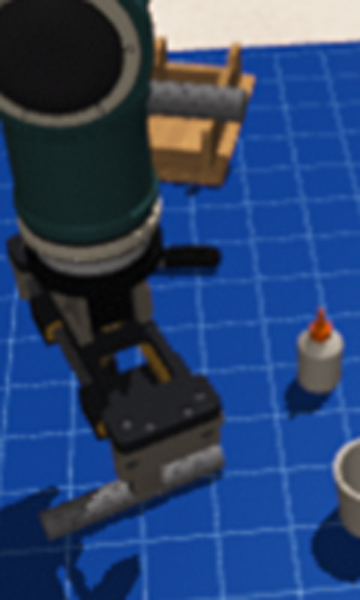

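Emit:
carry_out(slide=[[-0.1, 0, 1.5], [0, 0, 1.5], [0, 0, 1.5], [0, 0, 0], [0, 0, 0]], twist=[[0, 0, 0], [0, 0, 0], [0, 0, 0], [0, 0, 0], [0, 0, 0]], fingers=[0.1, 0.1, 0.1, 0.1, 0.1])

```text
clock: 29.1
ee_pos: [0.4335, -0.1129, 0.0268]
ee_rot: [0.0, 0.83, -0.558, -0.001]
ft_force: [-0.1, 0.2, 0.1]
finger_gap: 0.0504
```

Emit:
carry_out(slide=[[0, 0, 0], [0, 0, 0], [0, 0, 0], [0, 0, 0], [0, 0, 0]], twist=[[0, 0, 0], [0, 0, 0], [0, 0, 0], [0, 0, 0], [0, 0, 0]], fingers=[-1, -1, -1, -1, -1])

```text
clock: 29.72
ee_pos: [0.4339, -0.1131, 0.0277]
ee_rot: [0.0, 0.83, -0.558, 0.0]
ft_force: [-0.0, -0.3, 0.3]
finger_gap: 0.019
```

```bash
python3 plan.py '[[0.4347,-0.113,0.15,-67.9],[0.501,0.366,0.15,-104.7]]'
```

```text
now [ 0.4339 -0.1131  0.0277] th -67.87 tiltz [ 1.e-04 -1.e-04 -1.e+00] t 29.73 gap 0.019 F [-0.  -0.3  0.3]
{"slide": [[0.0, -0.0, -4.1], [0.0, -0.0, -4.1], [0.02, -0.08, -4.03], [-4.7, -2.7, -0.0], [-4.8, -2.3, -0.0]], "twist": [[0, 0, 0.0], [0, 0, 0.0], [0, 0, 0.0], [0, 0, 4.1], [0, 0, 4.1]]}
{"slide": [[-5.0, -2.0, -0.0], [-5.1, -1.6, -0.0], [-5.2, -1.3, -0.0], [-5.3, -0.9, -0.0], [-5.4, -0.5, -0.0]], "twist": [[0, 0, 4.1], [0, 0, 4.1], [0, 0, 4.1], [0, 0, 4.1], [0, 0, 4.1]]}
{"slide": [[-5.4, -0.1, -0.0], [-5.32, 0.2, -0.0], [0, 0, 0], [0, 0, 0], [0, 0, 0]], "twist": [[0, 0, 4.1], [0, 0, 4.0], [0, 0, 0], [0, 0, 0], [0, 0, 0]]}
end [0.501 0.366 0.15 ] -104.67
```

Emit:
carry_out(slide=[[0, 0, -4.1], [0, 0, -4.1], [0, 0, -4.0], [-4.7, -2.7, 0], [-4.8, -2.3, 0]], twist=[[0, 0, 0], [0, 0, 0], [0, 0, 0], [0, 0, 4.1], [0, 0, 4.1]], fingers=[-1, -1, -1, -1, -1])

```text
clock: 30.35
ee_pos: [0.4486, -0.0061, 0.1504]
ee_rot: [-0.0, 0.786, -0.618, 0.001]
ft_force: [0.5, 0.1, -0.6]
finger_gap: 0.0193
```

Emit:
carry_out(slide=[[-5.0, -2.0, 0], [-5.1, -1.6, 0], [-5.2, -1.3, 0], [-5.3, -0.9, 0], [-5.4, -0.5, 0]], twist=[[0, 0, 4.1], [0, 0, 4.1], [0, 0, 4.1], [0, 0, 4.1], [0, 0, 4.1]], fingers=[-1, -1, -1, -1, -1])

```text
clock: 30.98
ee_pos: [0.4851, 0.2613, 0.1495]
ee_rot: [-0.0, -0.664, 0.747, -0.0]
ft_force: [1.6, 0.0, -0.5]
finger_gap: 0.0192
```

Emit:
carry_out(slide=[[-5.4, -0.1, 0], [-5.3, 0.2, 0], [0, 0, 0], [0, 0, 0], [0, 0, 0]], twist=[[0, 0, 4.1], [0, 0, 4.0], [0, 0, 0], [0, 0, 0], [0, 0, 0]], fingers=[-1, -1, -1, -1, -1])

```text
clock: 31.6
ee_pos: [0.5005, 0.3638, 0.1494]
ee_rot: [-0.0, -0.61, 0.792, -0.0]
ft_force: [0.0, -0.5, -0.3]
finger_gap: 0.0195
```

```bash
python3 plan.py '[[0.501,0.366,0.076,-104.7,2]]'
python3 - <<'E'
from h import *
im=get_image("side")[:,:,::-1]; a=cv2.resize(im[80:160,245:325],None,fx=4.8,fy=4.8,interpolation=cv2.INTER_CUBIC)
im=get_image("top")[:,:,::-1]; b=cv2.resize(im[180:280,130:230],(384,384),interpolation=cv2.INTER_CUBIC)
cv2.imwrite("pics/r4.png",np.hstack([a,b]))
E
```

```text
now [0.5005 0.3638 0.1494] th -104.77 tiltz [-3.0e-04 -1.3e-03 -1.0e+00] t 31.6 gap 0.0195 F [ 0.  -0.5 -0.3]
{"slide": [[-0.1, 0.0, 1.8], [-0.0, 0.0, 1.8], [-0.1, 0.0, 1.9], [-0.02, 0.0, 1.84], [0, 0, 0]], "twist": [[0, 0, -0.0], [0, 0, -0.0], [0, 0, -0.0], [0, 0, -0.1], [0, 0, 0]]}
end [0.501 0.366 0.076] -104.67
```

View pics/r4.png

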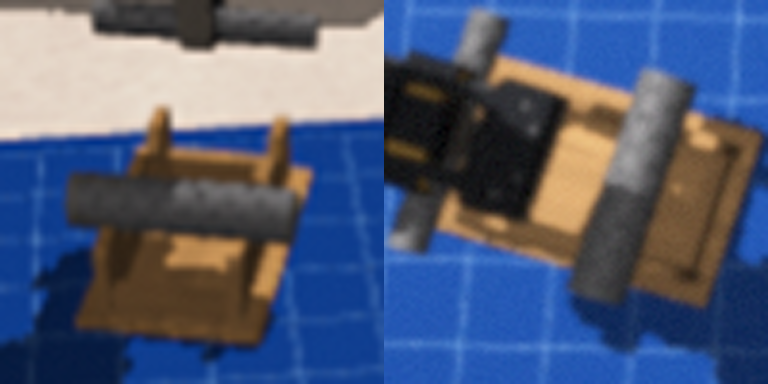

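Emit:
carry_out(slide=[[-0.2, 0, 1.8], [0, 0, 1.8], [0, 0, 1.8], [0, 0, 1.8], [0, 0, 0]], twist=[[0, 0, 0], [0, 0, 0], [0, 0, 0], [0, 0, 0], [0, 0, 0]], fingers=[-1, -1, -1, -1, -1])

```text
clock: 32.33
ee_pos: [0.4995, 0.3668, 0.0752]
ee_rot: [-0.002, -0.611, 0.792, 0.0]
ft_force: [-0.2, -0.4, 0.0]
finger_gap: 0.0191
```

```bash
python3 plan.py '[[0.501,0.366,0.0722,-104.7,2]]'
python3 - <<'E'
from h import *
im=get_image("side")[:,:,::-1]; a=cv2.resize(im[80:160,245:325],None,fx=4.8,fy=4.8,interpolation=cv2.INTER_CUBIC)
im=get_image("top")[:,:,::-1]; b=cv2.resize(im[180:280,130:230],(384,384),interpolation=cv2.INTER_CUBIC)
cv2.imwrite("pics/r5.png",np.hstack([a,b]))
E
```

```text
now [0.4995 0.3668 0.0752] th -104.65 tiltz [-0.0032 -0.0024 -1.    ] t 32.33 gap 0.0191 F [-0.2 -0.4  0. ]
{"slide": [[0.04, -0.17, 0.3], [0, 0, 0], [0, 0, 0], [0, 0, 0], [0, 0, 0]], "twist": [[0, 0, 0.0], [0, 0, 0], [0, 0, 0], [0, 0, 0], [0, 0, 0]]}
end [0.501  0.366  0.0722] -104.65
```

View pics/r5.png

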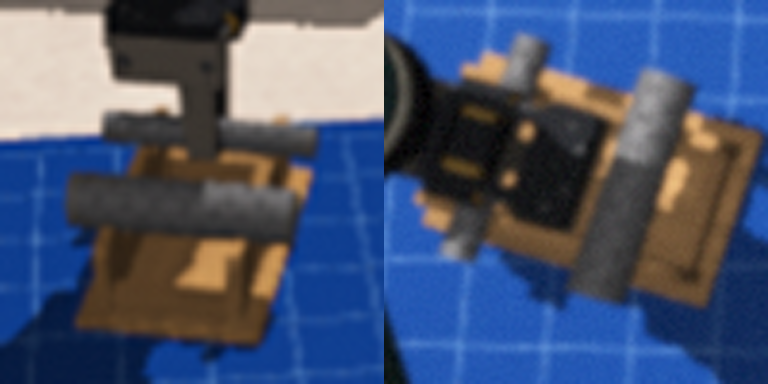

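Slim roller hangs just over the far (narrow) notches, parallel to the thick one; lower and release.

Emit:
carry_out(slide=[[0, -0.1, 0.2], [0, 0, 0.1], [0, 0, 0], [0, 0, 0], [0, 0, 0]], twist=[[0, 0, 0], [0, 0, 0], [0, 0, 0], [0, 0, 0], [0, 0, 0]], fingers=[-1, -1, -1, -1, -1])

```text
clock: 33.05
ee_pos: [0.5016, 0.3675, 0.0746]
ee_rot: [0.0, -0.611, 0.792, 0.0]
ft_force: [0.4, 0.1, 0.2]
finger_gap: 0.019
```

Emit:
carry_out(slide=[[0, 0, 0], [0, 0, 0], [0, 0, 0], [0, 0, 0], [0, 0, 0]], twist=[[0, 0, 0], [0, 0, 0], [0, 0, 0], [0, 0, 0], [0, 0, 0]], fingers=[-0.1, -0.1, -0.1, -0.1, -0.1])

```text
clock: 33.67
ee_pos: [0.5016, 0.3674, 0.0745]
ee_rot: [-0.0, -0.611, 0.792, -0.0]
ft_force: [-0.7, 0.0, 0.1]
finger_gap: 0.0415
```

Emit:
carry_out(slide=[[0, 0, -1], [0, 0, -2], [0, 0, -3], [0, 0, -4], [0, 0, -4]], twist=[[0, 0, 0], [0, 0, 0], [0, 0, 0], [0, 0, 0], [0, 0, 0]], fingers=[-0.1, -0.1, -0.1, -0.1, -0.1])

```text
clock: 34.3
ee_pos: [0.5017, 0.3676, 0.2175]
ee_rot: [0.001, -0.611, 0.792, 0.0]
ft_force: [-0.6, 0.3, -0.1]
finger_gap: 0.0413
```

```bash
python3 plan.py '[[0.45,0.1,0.25,-90]]'
```

```text
now [0.5017 0.3676 0.2175] th -104.66 tiltz [ 0.0013  0.001  -1.    ] t 34.3 gap 0.0413 F [-0.6  0.3 -0.1]
{"slide": [[5.4, -0.4, -0.6], [5.5, -0.1, -0.7], [5.4, 0.2, -0.6], [5.4, 0.5, -0.7], [5.45, 0.81, -0.65]], "twist": [[0, 0, -2.9], [0, 0, -2.9], [0, 0, -3.0], [0, 0, -2.9], [0, 0, -3.0]]}
end [0.45 0.1  0.25] -89.96
```

Emit:
carry_out(slide=[[5.4, -0.4, -0.6], [5.5, -0.1, -0.7], [5.4, 0.2, -0.6], [5.4, 0.5, -0.7], [5.5, 0.8, -0.7]], twist=[[0, 0, -2.9], [0, 0, -2.9], [0, 0, -3.0], [0, 0, -2.9], [0, 0, -3.0]], fingers=[0, 0, 0, 0, 0])

```text
clock: 34.92
ee_pos: [0.4497, 0.0979, 0.2494]
ee_rot: [-0.001, 0.708, -0.706, 0.001]
ft_force: [1.1, -1.2, 0.1]
finger_gap: 0.0461
```

Emit:
carry_out(slide=[[5.5, 0, 0], [5.5, 0, 0], [5.5, 0, 0], [5.5, 0, 0], [5.5, 0, 0]], twist=[[0, 0, -2], [0, 0, -2], [0, 0, -2], [0, 0, -2], [0, 0, -2]], fingers=[0, 0, 0, 0, 0])

```text
clock: 35.55
ee_pos: [0.4696, -0.1763, 0.2496]
ee_rot: [-0.001, 0.767, -0.642, 0.001]
ft_force: [1.1, 0.9, -0.4]
finger_gap: 0.0454
```

```bash
python3 - <<'E'
from h import *
im=get_image("side")[:,:,::-1]; cv2.imwrite("pics/f_side.png",im)
im=get_image("top")[:,:,::-1]; cv2.imwrite("pics/f_top.png",im)
E
python3 plan.py '[[0.30,-0.55,0.27,-65]]'
```

```text
now [ 0.4693 -0.1809  0.2492] th -80.45 tiltz [ 0.0025 -0.0031 -1.    ] t 35.65 gap 0.0457 F [0.6 0.6 0.1]
{"slide": [[4.2, 2.9, -0.3], [4.1, 3.0, -0.3], [4.0, 3.1, -0.2], [3.9, 3.2, -0.3], [3.8, 3.4, -0.2]], "twist": [[0, 0, -1.9], [0, 0, -1.9], [0, 0, -1.9], [0, 0, -2.0], [0, 0, -1.9]]}
{"slide": [[3.7, 3.5, -0.3], [3.5, 3.6, -0.2], [3.4, 3.81, -0.28], [0, 0, 0], [0, 0, 0]], "twist": [[0, 0, -2.0], [0, 0, -1.9], [0, 0, -2.0], [0, 0, 0], [0, 0, 0]]}
end [ 0.3    -0.5501  0.27  ] -64.95
```

View pics/f_side.png

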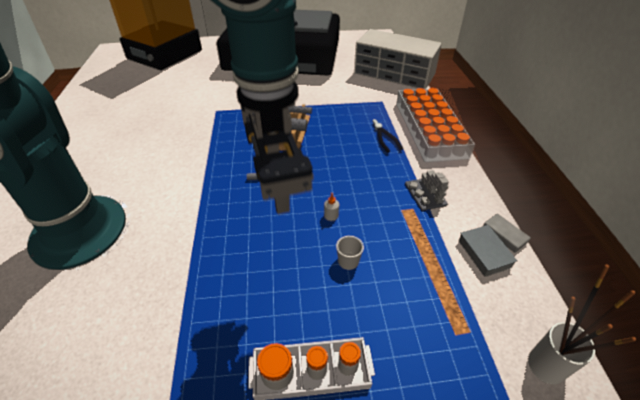

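Emit:
carry_out(slide=[[4.2, 2.9, -0.3], [4.1, 3.0, -0.3], [4.0, 3.1, -0.2], [3.9, 3.2, -0.3], [3.8, 3.4, -0.2]], twist=[[0, 0, -1.9], [0, 0, -1.9], [0, 0, -1.9], [0, 0, -2.0], [0, 0, -1.9]], fingers=[0, 0, 0, 0, 0])

```text
clock: 36.28
ee_pos: [0.3656, -0.4071, 0.2624]
ee_rot: [-0.0, 0.818, -0.575, 0.001]
ft_force: [0.5, 0.1, 1.3]
finger_gap: 0.0461
```

Emit:
carry_out(slide=[[3.7, 3.5, -0.3], [3.5, 3.6, -0.2], [3.4, 3.8, -0.3], [0, 0, 0], [0, 0, 0]], twist=[[0, 0, -2.0], [0, 0, -1.9], [0, 0, -2.0], [0, 0, 0], [0, 0, 0]], fingers=[0, 0, 0, 0, 0])

```text
clock: 36.9
ee_pos: [0.3042, -0.5441, 0.2693]
ee_rot: [-0.001, 0.846, -0.533, 0.0]
ft_force: [1.6, 0.9, 0.1]
finger_gap: 0.0463
```

Run:
```python
from h import *
ims={n:get_image(n)[:,:,::-1] for n in ("side","top")}
for n,im in ims.items(): cv2.imwrite(f"pics/g_{n}.png",im)
# expected outlines of rollers & pots
o=[]
items=[(M["thick_roller_center"],[.481,.288,-.257,.0406]),(M["slim_roller_center"],[.501,.366,-.257,.0441]),
(M["wide_pot_center"],[.444,-.356,0,.004]),(M["narrow_pot_a_center"],[.561,-.357,0,.004]),(M["narrow_pot_a_center"],[.508,-.357,0,.004])]
for n,crops in (("side",[(90,165,245,325),(325,400,245,380)]),("top",[(180,270,130,240),(170,290,450,520)])):
    for c in crops:
        k=390/max(c[1]-c[0],c[3]-c[2]); k=min(k,290/(c[1]-c[0]))
        I=cv2.resize(ims[n][c[0]:c[1],c[2]:c[3]],None,fx=k,fy=k,interpolation=cv2.INTER_CUBIC)
        for m,p in items:
            h=cv2.convexHull(proj(n,place(m,p)).astype(np.float32)); cv2.polylines(I,[np.int32((h+.5-[c[2],c[0]])*k)],True,(0,255,0),1)
        J=np.zeros((295,395,3),np.uint8); J[:I.shape[0],:I.shape[1]]=I[:295,:395]; o.append(J)
cv2.imwrite("pics/g.png",np.vstack([np.hstack(o[:2]),np.hstack(o[2:])]))
```

```text
(no output)
```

View pics/g.png

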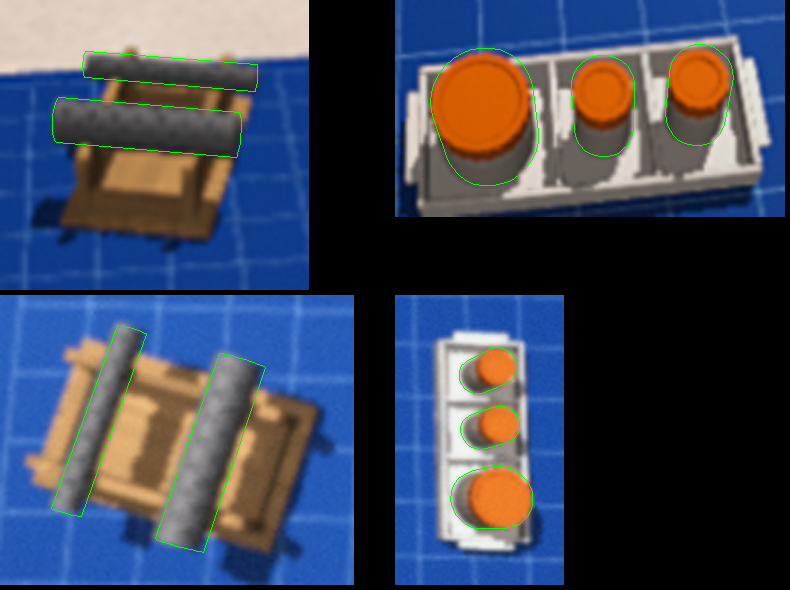

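View pics/g_side.png

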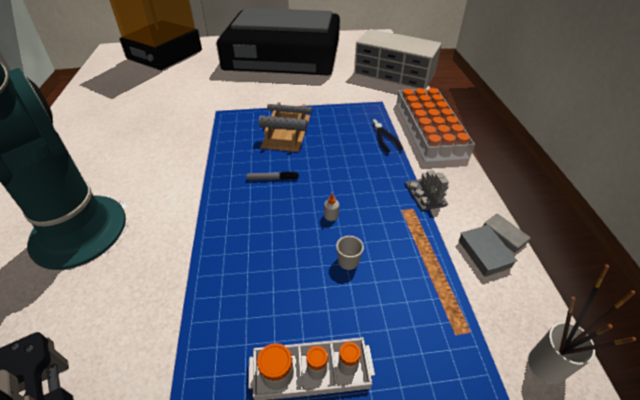

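Run:
```python
from rig import *
print(hand_in()); print(observe()["clock"])
```

```text
the job is handed in; nothing more can be done
None
the job is handed in; nothing more can be done
```

The desk is cleared and the job is handed in, at about 37 s of the 128 s allowed. I placed things in the order you listed them:
- **Pots:** the wide pot went into the wide pocket first, then the two narrow pots, one in each narrow pocket.
- **Rollers:** the thick roller went into the wide notches, then the slim one into the narrow notches.

In my last pictures, with the arm clear, both cameras show all three pots upright in their pockets. Both rollers lie within about a pixel of where they should sit when seated in their notches. The marker, glue bottle and cup look the same as in the first pictures.

At first the networks mixed up one narrow pot with the cup and the glue bottle. I used its outline under those names, and it matched the picture. The two cameras' single-view fits differed by up to 4 mm, and that caused no trouble in grasping or placing. No check failed, and the highest force I read was about 7 N; I only looked at it at the end of each move.

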